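Take the tape roll off its leaning spindle and secure it in the cradle

ROBOT

A 6-joint arm with a two-finger parallel gripper is mounted at the origin on a cart in front of the work surface, level with it; the furniture and walls round the work are solid. World frame = base frame: x ahead of the robot, y to its left, z up, the work surface at z = 0. Lengths are in m, angles in degrees, forces in N, time in s.
With the tool pointing down it reaches from about 0.3 to 0.75 m from the base axis. Payload 8.5 kg.
Tool frame: the origin (TCP) lies on the centre line of the jaws, within the pads' length; the fingertips stand 14 mm ahead of it and the grasp point (between the pads) lies 5 mm behind it; z points along the fingers, y is the direction in which the jaws open and shut (so a half turn about z gives the same grasp; the last joint's range is limited). The gripper opens to 85 mm and grips with 20 to 120 N. Pads are 22 mm wide; open, the fingers measure 114 mm over their backs; the gripper's body (76 mm by 85 mm) begins 54 mm behind the grasp point. The pads swing forward as they close: fully open they stand 13 mm farther back than shut.
Start: joints at [-82.867, 21.807, 74.336, -0, 83.858, -12.336], TCP at [0.183, -0.519, 0.245] pointing down, gripper open.
Joint ranges: [-178.18, 178.18], [-50.72, 133.34], [12.68, 142.11], [-81.47, 261.47], [9.98, 163.14], [-165.26, 165.26]. Speed limits (degrees/s): [136.94, 136.94, 180, 180, 180, 180].

INTERFACE

Orientations are given as a 3x3 rotation matrix whose columns are the frame's x, y, z axes.
In Python, from rig import env, optics, order, finder gives the robot as it stands.
- The arm moves only by the tool play_rows, never from a script. Its argument "commands" is a list of rows, each an object of numbers: "grip": the closure, from -1 (fully open) to 1 (shut); "x", "y", "z": the shift along the tool's x, y, z in m; "rx", "ry", "rz": the turn, a rotation vector about the tool's x, y, z in rad. A call has 1 to 12 rows; each row shifts and turns the commanded pose from where the row before left it, along the tool's axes as they then stand; what a row does not reach is not made up. A row lasts 1/8 s, in which the tool goes at most 62.5 mm and 10.7 degrees, less where a joint would pass 70% of its speed; a pose out of reach is approached as far as the arm can. A call is refused whole if a number of a shift passes 0.0625 or a number of a turn 0.188, either way. A call with a gripper value outside its range is refused whole. The fingers move at their own pace and stop on an object; "squeeze" is the grip in N (left out, the last holds). Time passes only in rows, so rows that do not move let the fingers close. It gives the time, the measured TCP pose, the force and the opening at its end, in the units of the state.
- env.observe(): the state, without advancing time (a new reading comes with each control period).
- optics.get_image(name): name is "scene" or "top" or "wrist"; returns a dict with "color" (420x560x3 uint8, blue, green, red), "range_z" (420x560 float32, m along the optical axis (not along the pixel's ray), 0 where there is no reading), "fov_y" (degrees; the focal length in pixels is half the picture's height over the tangent of half this angle, whatever the lens; pixels are square), "cx", "cy" (the principal point, pixels), "cam_to_world" (4x4, takes a point from camera to world coordinates). Camera axes: x right, y down, z forward; pixel columns grow to the right and rows downward; lengths in m; the calibration is good to about 2 mm. A picture is of the moment at which its call begins.
- order.close_job(): hands the job in, once; it reports no verdict.
Trained networks look in the newest picture that a camera, given by its name, has taken for a name from the list of things; names that differ only in an ending like _2 or _b are one class to them, and where a whole thing is asked for, a point or a joint stands for the part that bears it (a point fixed in the world has none). Each returns a list of dicts, best first, with "conf" (0 to 1); they miss things now and then, are a little off and sometimes report something else, mostly with a low value. They report only what shows in the picture. A call takes as long as a camera call. They do not tell look-alikes from the thing itself.
- finder.boxes_of(camera, thing): "point" ([x, y, z] in m, in world coordinates, good to about 4 mm: the middle of the surface that is visible of it).
The state is a dict: "time_s": time; "q": joint angles; "qvel": joint speeds; "joint_efforts": joint torques, N m; "position": TCP position; "tool_rot": TCP orientation; "ft_force": force on the tool from outside, world axes, zero at the start; "wrist_torque": the same for the moment, N m; "grip_width": finger opening in m.
Only numpy, scipy, OpenCV 4.12 (cv2) and the standard library are available. Lean on these libraries where they do the work, as an engineer would, in place of code of your own. Each camera call takes 0.05 s, during which the arm holds its last target.

TASK

Slide the wide green roll of tape straight along its leaning spindle until it is off, without wrenching it against the spindle, and stand it upright and wholly on the round blue pad of the white cradle. Then lay the loose red-tipped bar over the roll, in the notches of the cradle's two posts, grip upward and with both red ends sticking out past the posts. Set both things down rather than dropping them, and leave everything else where it stands.

Things in the scene. Friction and masses are not known exactly. Their poses are not given: they have to be found in the camera images.
- stand: reel stand, fixed: dark steel base plate 130 (x) x 120 (y) x 12 mm; origin at the centre of its underside, z up. The spindle stands on it and leans toward the stand's own -x
- spindle: steel spindle of the stand, fixed to it, diameter 20 mm, 80 mm long, leaning 0.5 rad (29 degrees) from vertical. Origin on its axis at the upper face of the round seat disc (diameter 72 mm) that the roll rests on, 45 mm above the worktop; its z axis runs up along the spindle to the tip at z = 80 mm (top 6 mm tapered); its y axis is level
- roll: loose wide roll of green tape on a cardboard core, outer diameter 62 mm, height 72 mm, through hole of diameter 30 mm (5 mm play all round on the spindle), about 0.16 kg. Origin at the centre of its lower face, z axis along its hole and up. At the start it sits on the spindle against the seat disc, tilted as the spindle is, so the spindle tip stands 8 mm out of its top; it is firm and can be gripped across its outside
- cradle: white cradle, fixed: base 110 (x) x 150 (y) x 8 mm with a round blue pad of diameter 92 mm in the middle whose top is 10 mm above the origin. Origin at the centre of the underside, z up. Two posts centred at y = +65 and -65 mm, each 46 mm (x) by 14 mm (y), with an upward-open notch 24 mm wide in x whose floor is 92 mm and whose horns end 104 mm above the origin; the space between the posts is 116 mm
- saddle (a point): point midway between the floors of the two notches, 92 mm above the cradle's origin: where the middle of the bar's underside belongs (axes as the cradle's)
- bar: loose aluminium bar with red ends, 180 mm long (y), 16 mm wide (x), 10 mm thick, 0.12 kg, with a red grip block on top in the middle, 44 mm (y) x 14 mm (x), from 10 to 34 mm above the underside. Origin at the centre of the underside, z up; lies on the worktop with the grip upward
- by_amber_jar: brown jar with blue cap, 56x56x80 mm; bystander, leave alone; origin at the centre of its underside
- by_flask_green: round flask of green liquid with stopper, 72x72x137 mm; bystander, leave alone; origin at the centre of its underside
- by_media_bottle_1: clear bottle with blue cap, 68x68x138 mm; bystander, leave alone; origin at the centre of its underside
- by_tape_teal: small roll of teal tape lying flat, 52x52x19 mm; bystander, leave alone; origin at the centre of its underside
- by_petri_1: petri dish, 94x94x15 mm; bystander, leave alone; origin at the centre of its underside
- by_dye_set: low box with six coloured caps, 62x150x30 mm; bystander, leave alone; origin at the centre of its underside
- by_specimen_jar_0: jar with black cap, 56x56x88 mm; bystander, leave alone; origin at the centre of its underside
Not all that is in view belongs to the job. Of the things like the roll, leave any that is pink; of the rest the smaller one is meant.

How it is judged:
By the outcome, as a careful person would: the job done as asked, in the order asked, and still so for the second after the job is handed in, with the robot touching nothing.
It also fails if it takes over 61 s, if anything falls off the work surface, if the arm or the gripper's body presses on something with over 40 N, if the wrist force passes 120 N, or if a joint passes its speed limit or range.

## Working session

There is one attempt and no reset: what is moved stays moved. The work goes in short steps, Python scripts to look and compute and a tool call to move; the robot and the scene stay as the last step left them, time stands still between calls to the robot, and variables do not carry over. Pictures are saved under pics/ and viewed, and the job is handed in when it is done.

Besides the shell and the picture viewer there is one more tool, called after "Request:" as name([rows], argument=value, ...), one row to a line, values as JSON. play_rows: Moves the arm, as the interface text tells. Its arguments: {"type":"object","properties":{"commands":{"type":"array"},"squeeze":{"type":"number"}},"required":["commands"]}

```bash
ls; mkdir -p pics; python3 - <<'E'
from rig import env, optics, order, finder
import cv2, numpy as np
print(env.observe())
for n in ["scene","top","wrist"]:
    d=optics.get_image(n)
    cv2.imwrite(f"pics/{n}0.png",d["color"]); np.savez(f"pics/{n}0.npz",**d)
    print(n,d["fov_y"],d["cx"],d["cy"],np.round(d["cam_to_world"],3).tolist())
    for t in ["stand","spindle","roll","cradle","bar","by_amber_jar","by_flask_green","by_media_bottle_1","by_tape_teal","by_petri_1","by_dye_set","by_specimen_jar_0"]:
        print(t,[(np.round(r["point"],3).tolist(),round(r["conf"],2)) for r in finder.boxes_of(n,t)][:4])
E
```

```text
pics
{'time_s': 0.0, 'q': array([-8.28656016e+01,  2.18429481e+01,  7.43852023e+01,  1.19721522e-03,
        8.38580633e+01, -1.23354171e+01]), 'qvel': array([ 0.00012097, -0.0118139 ,  0.07322396,  0.03811335,  0.0186586 ,
       -0.0342021 ]), 'joint_efforts': array([ 1.16570784e-03, -4.48467565e+01, -2.31281215e+01, -1.84169348e-04,
        4.72344036e-03,  2.43387228e-05]), 'position': array([ 0.1832922 , -0.5182726 ,  0.24469077]), 'tool_rot': array([[ 9.42817995e-01,  3.33307967e-01, -1.66266586e-04],
       [ 3.33307833e-01, -9.42816871e-01,  1.49564288e-03],
       [ 3.41750745e-04, -1.46553697e-03, -9.99998868e-01]]), 'ft_force': array([-0.43180871,  0.41051242,  0.39972021]), 'wrist_torque': array([ 0.0369211 , -0.02479447, -0.00440869]), 'grip_width': 0.08531311014804346}
scene 44.7584494193541 277.0898306604562 207.80566835858738 [[-0.734, -0.281, 0.618, -0.52], [-0.678, 0.286, -0.677, 1.039], [0.013, -0.916, -0.4, 0.774], [0.0, 0.0, 0.0, 1.0]]
stand [([0.514, -0.094, 0.012], 0.82)]
spindle [([0.539, 0.106, 0.01], 0.56), ([0.518, -0.102, 0.052], 0.48)]
roll [([0.505, -0.0
[... 1019 characters left out ...]
, 0.081], 0.51)]
by_flask_green [([0.678, 0.323, 0.065], 0.63)]
by_media_bottle_1 [([0.691, 0.098, 0.102], 0.58)]
by_tape_teal [([0.362, 0.242, 0.017], 0.66), ([0.514, -0.125, 0.011], 0.42)]
by_petri_1 [([0.381, -0.246, 0.013], 0.64)]
by_dye_set [([0.332, 0.405, 0.02], 0.66)]
by_specimen_jar_0 [([0.648, -0.014, 0.088], 0.61)]
wrist 63.25119063699884 273.1596431763087 215.22298294368682 [[0.333, -0.905, -0.265, 0.251], [-0.943, -0.319, -0.093, -0.495], [-0.0, 0.281, -0.96, 0.373], [0.0, 0.0, 0.0, 1.0]]
stand []
spindle []
roll [([0.356, -0.573, 0.06], 0.78)]
cradle []
bar []
by_amber_jar []
by_flask_green []
by_media_bottle_1 []
by_tape_teal []
by_petri_1 []
by_dye_set []
by_specimen_jar_0 []
```

View pics/scene0.png

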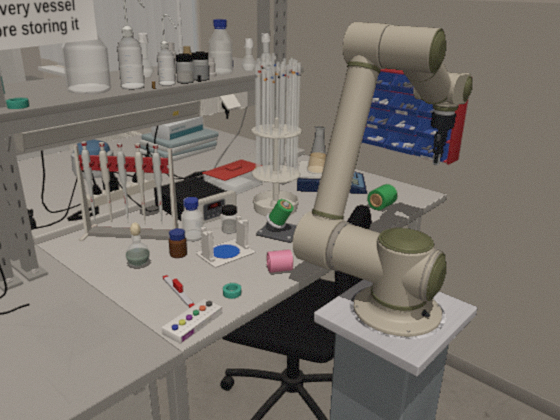

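View pics/top0.png

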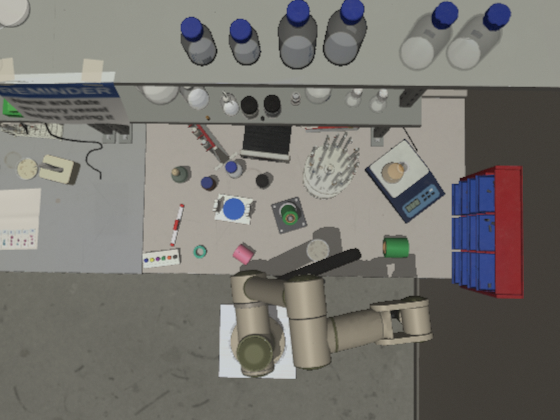

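View pics/wrist0.png

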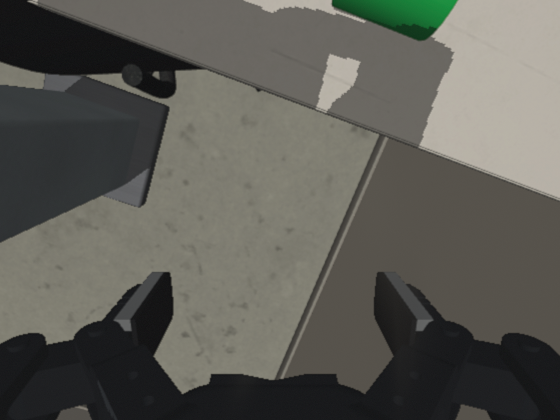

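Scene view: the green roll is on the stand at about (280,213), the pink roll at (280,262) and the larger green roll lies at (382,196). The cradle is at (226,252) and the bar at (178,289). Next I move the wrist camera over the work.

```bash
cat > h.py <<'E'
import numpy as np, cv2
from scipy.spatial.transform import Rotation as Ro
from rig import env, optics, order, finder
def snap(n,tag):
    d=optics.get_image(n); cv2.imwrite(f"pics/{tag}.png",d["color"]); np.savez(f"pics/{tag}.npz",**d); return d
def load(tag):
    return dict(np.load(f"pics/{tag}.npz"))
def cloud(d):
    Z=d["range_z"]; h,w=Z.shape; f=h/2/np.tan(np.radians(d["fov_y"])/2)
    u,v=np.meshgrid(np.arange(w),np.arange(h))
    P=np.stack([(u-d["cx"])/f*Z,(v-d["cy"])/f*Z,Z],-1)
    M=d["cam_to_world"]; return P@M[:3,:3].T+M[:3,3]
def proj(d,P):
    M=np.linalg.inv(d["cam_to_world"]); p=np.asarray(P)@M[:3,:3].T+M[:3,3]
    f=210/np.tan(np.radians(d["fov_y"])/2)
    return np.stack([p[...,0]/p[...,2]*f+d["cx"],p[...,1]/p[...,2]*f+d["cy"]],-1)
def downR(yaw): # tool x at yaw deg, pointing down
    c,s=np.cos(np.radians(yaw)),np.sin(np.radians(yaw))
    return np.array([[c,s,0],[s,-c,0],[0,0,-1]])
def plan(p1,R1,n,p0=None,R0=None):
    s=env.observe()
    p0=s["position"] if p0 is None else p0; R0=s["tool_rot"] if R0 is None else R0
    d=(np.asarray(p1)-p0)/n; w=Ro.from_matrix(R0.T@R1).as_rotvec()
    print("total d",np.round(d*n,4),"w",np.round(w,4),"deg",round(np.degrees(np.linalg.norm(w)),1))
    for k in range(n):
        Rk=R0@Ro.from_rotvec(w*k/n).as_matrix()
        print(k,np.round(Rk.T@d,4).tolist(),np.round(w/n,4).tolist())
def st():
    s=env.observe(); print(round(s["time_s"],2),np.round(s["position"],4),np.round(s["tool_rot"],3).tolist(),np.round(s["q"],1),"F",np.round(s["ft_force"],1),round(s["grip_width"],4)); return s
E
python3 - <<'E'
from h import *
plan([0.40,-0.05,0.36],downR(0),12)
E
```

```text
total d [0.2167 0.4685 0.1147] w [ 1.000e-04 -0.000e+00  3.398e-01] deg 19.5
0 [0.03, -0.0308, -0.0096] [0.0, -0.0, 0.0283]
1 [0.0292, -0.0316, -0.0096] [0.0, -0.0, 0.0283]
2 [0.0282, -0.0324, -0.0096] [0.0, -0.0, 0.0283]
3 [0.0273, -0.0332, -0.0096] [0.0, -0.0, 0.0283]
4 [0.0264, -0.034, -0.0096] [0.0, -0.0, 0.0283]
5 [0.0254, -0.0347, -0.0096] [0.0, -0.0, 0.0283]
6 [0.0244, -0.0354, -0.0096] [0.0, -0.0, 0.0283]
7 [0.0234, -0.0361, -0.0096] [0.0, -0.0, 0.0283]
8 [0.0224, -0.0368, -0.0096] [0.0, -0.0, 0.0283]
9 [0.0213, -0.0374, -0.0096] [0.0, -0.0, 0.0283]
10 [0.0202, -0.038, -0.0096] [0.0, -0.0, 0.0283]
11 [0.0192, -0.0385, -0.0096] [0.0, -0.0, 0.0283]
```

Request:
play_rows([
  {"x":0.03,"y":-0.031,"z":-0.0096,"rz":0.0283,"grip":-1},
  {"x":0.029,"y":-0.0316,"z":-0.0096,"rz":0.0283},
  {"x":0.028,"y":-0.0324,"z":-0.0096,"rz":0.0283},
  {"x":0.027,"y":-0.0332,"z":-0.0096,"rz":0.0283},
  {"x":0.0264,"y":-0.034,"z":-0.0096,"rz":0.0283},
  {"x":0.0254,"y":-0.0347,"z":-0.0096,"rz":0.0283},
  {"x":0.0244,"y":-0.0354,"z":-0.0096,"rz":0.0283},
  {"x":0.0234,"y":-0.036,"z":-0.0096,"rz":0.0283},
  {"x":0.0224,"y":-0.0368,"z":-0.0096,"rz":0.0283},
  {"x":0.0213,"y":-0.0374,"z":-0.0096,"rz":0.0283},
  {"x":0.02,"y":-0.038,"z":-0.0096,"rz":0.0283},
  {"x":0.019,"y":-0.0385,"z":-0.0096,"rz":0.0283},
])

```text
invalid input at $.commands[0]: expected keys grip, x, y, z, rx, ry, rz
```

Request:
play_rows([
  {"grip":-1},
  {"grip":-1},
])

```text
invalid input at $.commands[0]: expected keys grip, x, y, z, rx, ry, rz
```

```bash
python3 - <<'E'
from h import *
st(); snap("wrist","w1")
for t in ["stand","spindle","roll","cradle","saddle","bar"]:
    print(t,[(np.round(r["point"],3).tolist(),round(r["conf"],2)) for r in finder.boxes_of("wrist",t)][:4])
E
```

```text
1.95 [ 0.1833 -0.5185  0.2453] [[0.943, 0.333, 0.0], [0.333, -0.943, -0.0], [0.0, 0.0, -1.0]] [-82.9  21.8  74.3   0.   83.9 -12.3] F [ 0.7 -0.2 -0.5] 0.0854
stand []
spindle []
roll [([0.358, -0.573, 0.06], 0.86)]
cradle []
saddle []
bar []
```

View pics/w1.png

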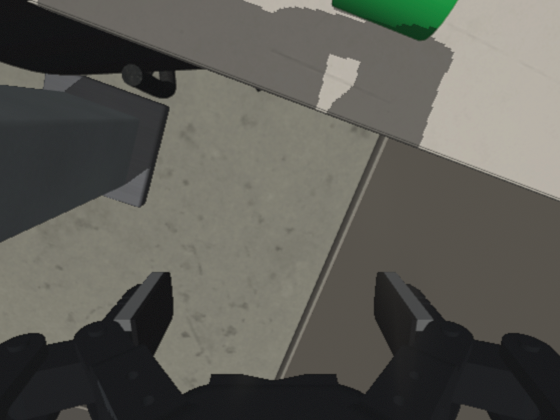

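All seven keys are required in each row.

Request:
play_rows([
  {"grip":-1,"x":0.03,"y":-0.031,"z":-0.0096,"rx":0,"ry":0,"rz":0.0283},
  {"grip":-1,"x":0.029,"y":-0.0316,"z":-0.0096,"rx":0,"ry":0,"rz":0.0283},
  {"grip":-1,"x":0.028,"y":-0.0324,"z":-0.0096,"rx":0,"ry":0,"rz":0.0283},
  {"grip":-1,"x":0.027,"y":-0.0332,"z":-0.0096,"rx":0,"ry":0,"rz":0.0283},
  {"grip":-1,"x":0.0264,"y":-0.034,"z":-0.0096,"rx":0,"ry":0,"rz":0.0283},
  {"grip":-1,"x":0.0254,"y":-0.0347,"z":-0.0096,"rx":0,"ry":0,"rz":0.0283},
  {"grip":-1,"x":0.0244,"y":-0.0354,"z":-0.0096,"rx":0,"ry":0,"rz":0.0283},
  {"grip":-1,"x":0.0234,"y":-0.036,"z":-0.0096,"rx":0,"ry":0,"rz":0.0283},
  {"grip":-1,"x":0.0224,"y":-0.0368,"z":-0.0096,"rx":0,"ry":0,"rz":0.0283},
  {"grip":-1,"x":0.0213,"y":-0.0374,"z":-0.0096,"rx":0,"ry":0,"rz":0.0283},
  {"grip":-1,"x":0.02,"y":-0.038,"z":-0.0096,"rx":0,"ry":0,"rz":0.0283},
  {"grip":-1,"x":0.019,"y":-0.0385,"z":-0.0096,"rx":0,"ry":0,"rz":0.0283},
])

```text
time_s: 3.8
position: [0.3992, -0.0488, 0.361]
tool_rot: [[1.0, -0.001, 0.0], [-0.001, -1.0, -0.0], [0.0, 0.0, -1.0]]
ft_force: [0.8, -0.6, -1.0]
grip_width: 0.0856
```

Request:
play_rows([
  {"grip":-1,"x":0,"y":0,"z":0,"rx":0,"ry":0,"rz":0},
  {"grip":-1,"x":0,"y":0,"z":0,"rx":0,"ry":0,"rz":0},
])

```text
time_s: 4.05
position: [0.3987, -0.0504, 0.3603]
tool_rot: [[1.0, 0.001, -0.0], [0.001, -1.0, -0.0], [-0.0, 0.0, -1.0]]
ft_force: [-0.0, -0.3, -0.2]
grip_width: 0.0855
```

```bash
python3 - <<'E'
from h import *
st(); snap("wrist","w2")
for t in ["stand","spindle","roll","cradle","bar"]:
    print(t,[(np.round(r["point"],3).tolist(),round(r["conf"],2)) for r in finder.boxes_of("wrist",t)][:4])
E
```

```text
4.05 [ 0.3987 -0.0504  0.3603] [[1.0, 0.001, -0.0], [0.001, -1.0, -0.0], [-0.0, 0.0, -1.0]] [-24.2   2.6  81.   -0.   96.5  65.8] F [-0.  -0.3 -0.2] 0.0855
stand [([0.513, -0.103, 0.018], 0.88), ([0.381, -0.241, 0.013], 0.46)]
spindle [([0.538, -0.12, 0.06], 0.97)]
roll [([0.518, -0.116, 0.101], 0.93), ([0.36, 0.062, 0.054], 0.61)]
cradle [([0.546, 0.12, 0.009], 0.68)]
bar [([0.513, -0.1, 0.015], 0.74), ([0.548, 0.119, 0.008], 0.55)]
```

View pics/w2.png

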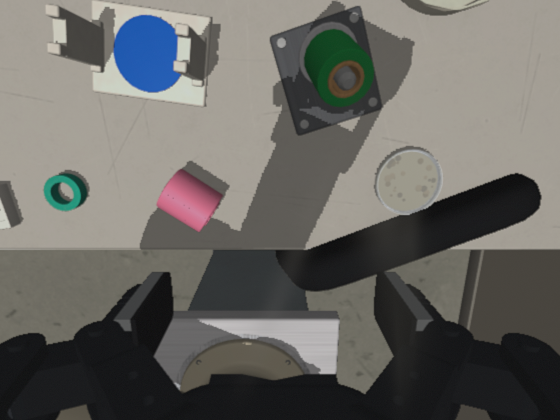

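Wrist view: stand plate corners are at about (272,38), (357,8), (381,107) and (299,134), with the roll top at (347,80) and the spindle tip showing in its hole. The cradle pad is at (150,54) with posts at (75,40) and (193,50). Next I fit geometry on the depth cloud.

```bash
python3 - <<'E'
from h import *
d=load("w2"); P=cloud(d); C=d["color"].astype(int)
b,g,r=C[...,0],C[...,1],C[...,2]
# table plane check
m=(P[...,0]>.3)&(P[...,0]<.75)&(abs(P[...,2])<.006)&(d["range_z"]>0); print("table z",np.median(P[m][:,2]))
# pad
blue=(b>150)&(r<80)&(d["range_z"]>0); print("pad",P[blue].mean(0),np.median(P[blue],0),blue.sum())
# green roll
hsv=cv2.cvtColor(d["color"],cv2.COLOR_BGR2HSV)
gm=(hsv[...,0]>50)&(hsv[...,0]<75)&(hsv[...,1]>120)&(d["range_z"]>0)&(np.arange(560)[None]>280)&(np.arange(420)[:,None]<130)
G=P[gm]; print("green",len(G),G.min(0),G.max(0))
br=(hsv[...,0]>5)&(hsv[...,0]<20)&(hsv[...,1]>100)&(d["range_z"]>0)&(np.arange(560)[None]>320)&(np.arange(560)[None]<375)&(np.arange(420)[:,None]<110)
B=P[br]; print("brown",len(B),B.mean(0))
from scipy.optimize import least_squares
# top annulus plane: fit with RANSAC-ish on points whose...
def f(x,G):
    a=np.array([x[0],x[1],1]); a/=np.linalg.norm(a); c=np.array([x[2],x[3],.08])
    q=G-c; t=q@a; rad=np.linalg.norm(q-t[:,None]*a,axis=1)
    return np.where(True,np.abs(rad-0.031),0)
# side residual or top-plane residual, min of the two
def res(x,G):
    a=np.array([x[0],x[1],1]); a/=np.linalg.norm(a); o=np.array([x[2],x[3],x[4]]) # top centre
    q=G-o; t=q@a; rad=np.linalg.norm(q-t[:,None]*a,axis=1)
    rs=rad-0.031; rt=t
    return np.where(np.abs(rs)<np.abs(rt),rs,rt)
best=None
for ax in [-.5,-.2,.2,.5]:
  for ay in [-.5,0,.5]:
    s=least_squares(res,[ax,ay,.5,-.12,.12],args=(G,),loss="soft_l1",f_scale=.002)
    if best is None or s.cost<best.cost: best=s
x=best.x; a=np.array([x[0],x[1],1]); a/=np.linalg.norm(a)
print("axis",a,"tilt",np.degrees(np.arccos(a[2])),"az",np.degrees(np.arctan2(a[1],a[0])),"top",x[2:5],"bottom",x[2:5]-.072*a,"rms",np.sqrt(np.mean(res(x,G)**2)))
np.save("roll1.npy",np.r_[a,x[2:5]])
# stand plate corners
for uv in [(272,38),(357,8),(381,107),(299,134)]:
    pass
pl=(P[...,2]>.008)&(P[...,2]<.017)&(P[...,0]>.4)&(P[...,0]<.63)&(P[...,1]>-.22)&(P[...,1]<-.02)
X=P[pl][:,:2]; rc=cv2.minAreaRect((X*1000).astype(np.float32)); print("stand rect",rc,len(X),np.median(P[pl][:,2]))
pc=(P[...,2]>.004)&(P[...,2]<.014)&(P[...,0]>.4)&(P[...,0]<.7)&(P[...,1]>.02)&(P[...,1]<.23)
X=P[pc][:,:2]; rc=cv2.minAreaRect((X*1000).astype(np.float32)); print("cradle rect",rc,len(X),np.median(P[pc][:,2]))
ph=(P[...,2]>.085)&(P[...,2]<.12)&(P[...,0]>.4)&(P[...,0]<.62)&(P[...,1]>.02)&(P[...,1]<.23)
print("horn pts",P[ph][:,2].min(),P[ph][:,2].max())
for lo,hi in [(.088,.096),(.1,.109)]:
  for s in [0,1]:
    k=(P[...,2]>lo)&(P[...,2]<hi)&(P[...,0]>.4)&(P[...,0]<.62)&((P[...,1]>.12) if s else (P[...,1]<.12))&(P[...,1]>.02)&(P[...,1]<.23)
    print(lo,s,k.sum(),P[k].mean(0) if k.sum() else None,P[k].min(0) if k.sum() else None,P[k].max(0) if k.sum() else None)
E
```

```text
table z -0.00099915910359899
pad [0.54660543 0.11128968 0.00889669] [0.54762596 0.11089435 0.00890914] 3899
green 2767 [ 0.47987677 -0.15618276  0.05353561] [ 0.56293998 -0.0877713   0.12124517]
brown 545 [ 0.50618713 -0.1277686   0.10315225]
axis [-0.45688956 -0.14533254  0.87757073] tilt 28.649304048227815 az -162.35459170244243 top [ 0.50562699 -0.12722311  0.10520169] bottom [ 0.53852304 -0.11675917  0.04201659] rms 0.0005513947385307595
stand rect ((503.184326171875, -133.46923828125), (205.06396484375, 172.49771118164062), 0.18208032846450806) 5249 0.010909547437638278
cradle rect ((544.9856567382812, 108.1266098022461), (149.31698608398438, 109.8995590209961), 82.3896484375) 8638 0.007823804631935355
horn pts 0.08503321247282564 0.10500905397716231
0.088 0 385 [0.53674507 0.0429916  0.09107319] [0.51298303 0.03426458 0.08801932] [0.55767976 0.05201437 0.09590852]
0.088 1 467 [0.55405086 0.17091204 0.09103145] [0.53043305 0.16273486 0.08809764] [0.57571025 0.18150133 0.09599587]
0.1 0 307 [0.53726664 0.04364652 0.10250103] [0.5136118  0.03459849 0.10020473] [0.55966632 0.05269603 0.10487081]
0.1 1 335 [0.55389091 0.17219657 0.10244131] [0.53080498 0.16325486 0.10006109] [0.57683865 0.1821462  0.10500905]
```

```bash
cat >> h.py <<'E'
def graspR(a,sign=1):
    a=a/np.linalg.norm(a); y=np.cross([0,0,1],a); y/=np.linalg.norm(y)  # level, perp to lean
    z=-a; x=np.cross(y,z)
    if x[0]*sign<0: x,y=-x,-y
    return np.stack([x,y,z],1)
E
python3 - <<'E'
from h import *
v=np.load("roll1.npy"); a=v[:3]; top=v[3:]+[0,0,.001]
R=graspR(a); print(np.round(R,3).tolist())
plan(top+.075*a,R,8)
# spindle tip pts
d=load("w2");P=cloud(d); q=P-top; t=q@a; rad=np.linalg.norm(q-t[...,None]*a,axis=-1)
m=(t>.004)&(t<.012)&(rad<.02)&(d["range_z"]>0); Q=P[m]; print(m.sum(),Q.mean(0),"offset in x',y':",(Q.mean(0)-top)@R[:,0],(Q.mean(0)-top)@R[:,1],t[m].max())
for n in ["scene0","top0"]:
    dd=load(n);PP=cloud(dd);hs=cv2.cvtColor(dd["color"],cv2.COLOR_BGR2HSV)
    print(n,"table z",np.median(PP[(PP[...,0]>.42)&(PP[...,0]<.5)&(PP[...,1]>0)&(PP[...,1]<.1)][:,2]))
    bl=(hs[...,0]>105)&(hs[...,0]<125)&(hs[...,1]>200)&(np.linalg.norm(PP[...,:2]-[.545,.108],axis=-1)<.06)&(PP[...,2]<.03)
    print(n,"pad",bl.sum(),PP[bl].mean(0), (PP[bl].min(0)+PP[bl].max(0))/2)
E
```

```text
[[0.836, 0.303, 0.457], [0.266, -0.953, 0.145], [0.479, 0.0, -0.878]]
total d [ 0.0726 -0.0874 -0.1884] w [ 0.0772  0.4962 -0.3026] deg 33.6
0 [0.0091, 0.0109, 0.0236] [0.0097, 0.062, -0.0378]
1 [0.0072, 0.0114, 0.0239] [0.0097, 0.062, -0.0378]
2 [0.0053, 0.0119, 0.0242] [0.0097, 0.062, -0.0378]
3 [0.0033, 0.0123, 0.0244] [0.0097, 0.062, -0.0378]
4 [0.0013, 0.0126, 0.0244] [0.0097, 0.062, -0.0378]
5 [-0.0007, 0.0129, 0.0243] [0.0097, 0.062, -0.0378]
6 [-0.0027, 0.0131, 0.0241] [0.0097, 0.062, -0.0378]
7 [-0.0047, 0.0131, 0.0237] [0.0097, 0.062, -0.0378]
229 [ 0.50316442 -0.12668789  0.11377032] offset in x',y': 0.0017117312909684396 -0.0012565005767199919 0.010893916464672896
scene0 table z -0.2987088129319826
scene0 pad 7 [ 0.52845569  0.10006122 -0.08427832] [ 0.53713152  0.10284486 -0.16019294]
top0 table z 0.0007189865495926817<stdin>:12: RuntimeWarning: Mean of empty slice.
  ret = um.true_divide(
Traceback (most recent call last):
ValueError: zero-size array to reduction operation minimum which has no identity
```

Request:
play_rows([
  {"grip":-1,"x":0.0091,"y":0.0109,"z":0.0236,"rx":0.0097,"ry":0.062,"rz":-0.0378},
  {"grip":-1,"x":0.0072,"y":0.0114,"z":0.0239,"rx":0.0097,"ry":0.062,"rz":-0.0378},
  {"grip":-1,"x":0.0053,"y":0.0119,"z":0.0242,"rx":0.0097,"ry":0.062,"rz":-0.0378},
  {"grip":-1,"x":0.0033,"y":0.0123,"z":0.0244,"rx":0.0097,"ry":0.062,"rz":-0.0378},
  {"grip":-1,"x":0.0013,"y":0.0126,"z":0.0244,"rx":0.0097,"ry":0.062,"rz":-0.0378},
  {"grip":-1,"x":-0.0007,"y":0.0129,"z":0.0243,"rx":0.0097,"ry":0.062,"rz":-0.0378},
  {"grip":-1,"x":-0.0027,"y":0.0131,"z":0.0241,"rx":0.0097,"ry":0.062,"rz":-0.0378},
  {"grip":-1,"x":-0.0047,"y":0.0131,"z":0.0237,"rx":0.0097,"ry":0.062,"rz":-0.0378},
  {"grip":-1,"x":0,"y":0,"z":0,"rx":0,"ry":0,"rz":0},
  {"grip":-1,"x":0,"y":0,"z":0,"rx":0,"ry":0,"rz":0},
])

```text
time_s: 5.6
position: [0.4717, -0.1374, 0.1728]
tool_rot: [[0.836, 0.303, 0.456], [0.266, -0.953, 0.145], [0.479, 0.0, -0.878]]
ft_force: [-0.0, 0.1, -0.2]
grip_width: 0.0857
```

```bash
cat >> h.py <<'E'
from scipy.optimize import least_squares
def fitroll(d,c0,a0,H=.072):
    P=cloud(d); hsv=cv2.cvtColor(d["color"],cv2.COLOR_BGR2HSV)
    mid=np.asarray(c0)-.036*np.asarray(a0)
    gm=(hsv[...,0]>50)&(hsv[...,0]<75)&(hsv[...,1]>120)&(d["range_z"]>0)&(np.linalg.norm(P-mid,axis=-1)<.06)
    G=P[gm]
    def res(x):
        a=np.array([x[0],x[1],1]); a/=np.linalg.norm(a)
        q=G-x[2:5]; t=q@a; rad=np.linalg.norm(q-t[:,None]*a,axis=1)
        rs=rad-.031
        return np.where(np.abs(rs)<np.abs(t),rs,t)
    s=least_squares(res,[a0[0]/a0[2],a0[1]/a0[2],*c0],loss="soft_l1",f_scale=.002)
    x=s.x; a=np.array([x[0],x[1],1]); a/=np.linalg.norm(a)
    print("roll n",len(G),"axis",np.round(a,4),"tilt",round(np.degrees(np.arccos(a[2])),2),"az",round(np.degrees(np.arctan2(a[1],a[0])),2),"top",np.round(x[2:],4),"rms",np.sqrt(np.mean(res(x)**2)))
    return a,x[2:5],P
E
python3 - <<'E'
from h import *
s=st(); d=snap("wrist","w3")
v=np.load("roll1.npy")
a,top,P=fitroll(d,v[3:],v[:3]); np.save("roll2.npy",np.r_[a,top])
R=s["tool_rot"]; print("top in tool",np.round(R.T@(top-s["position"]),4),"axis in tool",np.round(R.T@a,4))
m=(abs(P[...,2])<.006)&(P[...,0]>.3)&(P[...,0]<.75)&(d["range_z"]>0); print("table",np.median(P[m][:,2]))
q=P-top; t=q@a; rad=np.linalg.norm(q-t[...,None]*a,axis=-1)
m=(t>.003)&(t<.014)&(rad<.02)&(d["range_z"]>0); Q=P[m]; G=graspR(a); e=(Q-top)@G; print("tip",m.sum(),(e.min(0)+e.max(0))/2,e.min(0),e.max(0))
E
```

```text
5.6 [ 0.4717 -0.1374  0.1728] [[0.836, 0.303, 0.456], [0.266, -0.953, 0.145], [0.479, 0.0, -0.878]] [-42.7  14.  106.   33.   49.9  10.3] F [-0.   0.1 -0.2] 0.0857
roll n 4881 axis [-0.4565 -0.1438  0.878 ] tilt 28.59 az -162.51 top [ 0.506 -0.127  0.105] rms 0.0005574579836361046
top in tool [-0.001   0.0005  0.0767] axis in tool [ 5.0e-04 -1.4e-03 -1.0e+00]
table -0.0012408197649081965
tip 782 [ 0.00081606  0.00029984 -0.00768372] [-0.01700973 -0.01751082 -0.01236688] [ 0.01864184  0.01811049 -0.00300057]
```

View pics/w3.png

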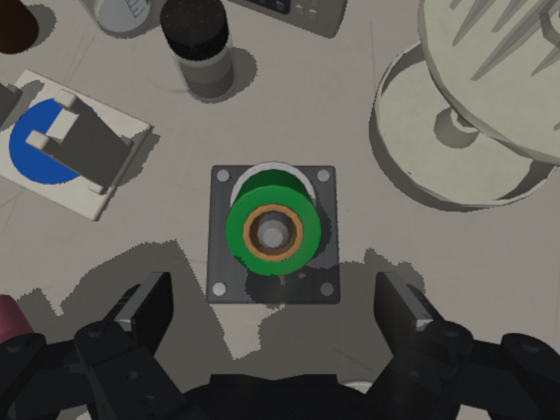

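```bash
python3 - <<'E'
from h import *
d=load("w3"); v=np.load("roll2.npy"); a=v[:3]; top=v[3:]; P=cloud(d); G=graspR(a)
e=(P-top)@G; rad=np.hypot(e[...,0],e[...,1])
m=(rad<.016)&(d["range_z"]>0)
h=-e[m][:,2]*1000; print(np.histogram(h,bins=np.arange(-80,14,4)))
m=(rad<.016)&(-e[...,2]>.005); E=e[m]*1000; print(m.sum(),E[:,:2].mean(0),E.min(0),E.max(0))
vv,uu=np.where(m); print(uu.min(),uu.max(),vv.min(),vv.max())
big=cv2.resize(d["color"][180:290,210:340],None,fx=5,fy=5,interpolation=cv2.INTER_CUBIC); cv2.imwrite("pics/z3.png",big)
s=env.observe(); plan(top+np.array([0,0,.001])-.028*a,graspR(a),5)
E
```

```text
(array([  0,   0,   1,   5,   6,   9,   8,  13,  15,  17,  18,  16,  26,
        30,  43,  64,  88, 134, 156, 179, 400, 283, 407]), array([-80, -76, -72, -68, -64, -60, -56, -52, -48, -44, -40, -36, -32,
       -28, -24, -20, -16, -12,  -8,  -4,   0,   4,   8,  12]))
5149 [ 9.89162097 -0.05163381] [  -8.70170537  -12.68085797 -149.53423126] [13.18610975 12.90229418 -5.01423649]
216 329 221 419
total d [ 0.047   0.0142 -0.0916] w [-0.001  -0.0011  0.0037] deg 0.2
0 [-0.0002, 0.0001, 0.0208] [-0.0002, -0.0002, 0.0007]
1 [-0.0002, 0.0001, 0.0208] [-0.0002, -0.0002, 0.0007]
2 [-0.0002, 0.0001, 0.0208] [-0.0002, -0.0002, 0.0007]
3 [-0.0002, 0.0001, 0.0208] [-0.0002, -0.0002, 0.0007]
4 [-0.0002, 0.0001, 0.0208] [-0.0002, -0.0002, 0.0007]
```

View pics/z3.png

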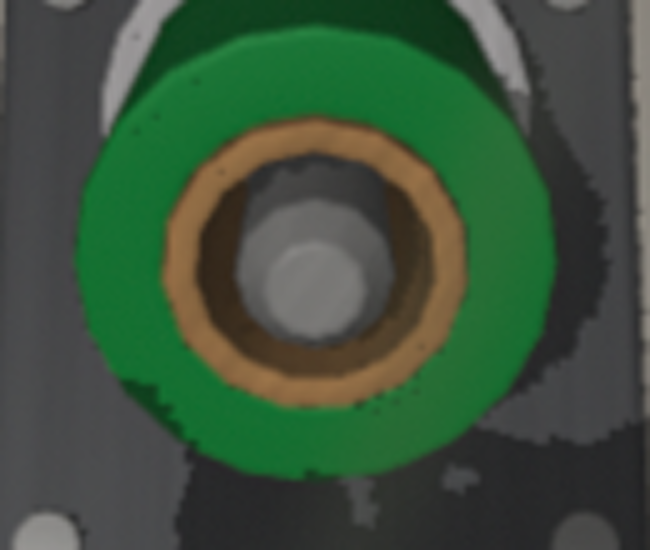

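The tip is centred in the hole to within about 0.5 mm, and the two views agree to about 0.5 mm, so I advance along the axis.

Request:
play_rows([
  {"grip":-1,"x":-0.0002,"y":0.0001,"z":0.02,"rx":0,"ry":0,"rz":0.0007},
  {"grip":-1,"x":-0.0002,"y":0.0001,"z":0.02,"rx":0,"ry":0,"rz":0.0007},
  {"grip":-1,"x":-0.0002,"y":0.0001,"z":0.02,"rx":0,"ry":0,"rz":0.0007},
  {"grip":-1,"x":-0.0002,"y":0.0001,"z":0.02,"rx":0,"ry":0,"rz":0.0007},
  {"grip":-1,"x":-0.0002,"y":0.0001,"z":0.014,"rx":0,"ry":0,"rz":0.0007},
  {"grip":-1,"x":0,"y":0,"z":0.01,"rx":0,"ry":0,"rz":0},
  {"grip":-1,"x":0,"y":0,"z":0,"rx":0,"ry":0,"rz":0},
  {"grip":-1,"x":0,"y":0,"z":0,"rx":0,"ry":0,"rz":0},
])

```text
time_s: 6.65
position: [0.5185, -0.1229, 0.0807]
tool_rot: [[0.837, 0.301, 0.457], [0.264, -0.954, 0.146], [0.48, -0.002, -0.877]]
ft_force: [0.2, 0.0, -0.0]
grip_width: 0.0854
```

```bash
python3 - <<'E'
from h import *
s=st(); d=snap("wrist","w4"); v=np.load("roll2.npy"); R=s["tool_rot"]
a,top,P=fitroll(d,v[3:],v[:3]); print("top in tool",np.round(R.T@(top-s["position"]),4),np.round(R.T@a,4))
E
```

```text
6.65 [ 0.5185 -0.1229  0.0807] [[0.837, 0.301, 0.457], [0.264, -0.954, 0.146], [0.48, -0.002, -0.877]] [-36.9  26.4 107.4  41.5  36.1   3.7] F [ 0.2  0.  -0. ] 0.0854
roll n 15160 axis [-0.4573 -0.1446  0.8775] tilt 28.66 az -162.45 top [ 0.5061 -0.1268  0.1051] rms 0.0004689847799131046
top in tool [ 0.0003 -0.0001 -0.0276] [ 3.0e-04 -1.3e-03 -1.0e+00]
```

View pics/w4.png

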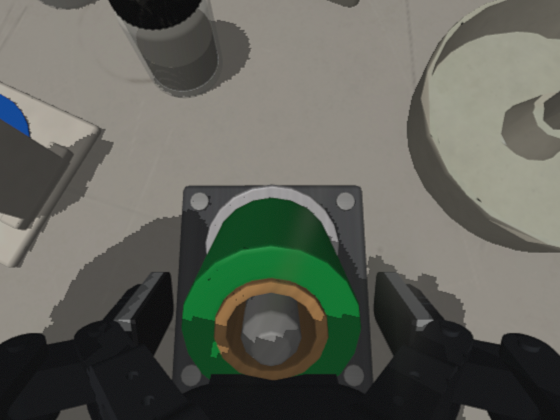

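Tool and roll are coaxial to 0.3 mm and 0.1°; closing.

Request:
play_rows([
  {"grip":1,"x":0,"y":0,"z":0,"rx":0,"ry":0,"rz":0},
  {"grip":1,"x":0,"y":0,"z":0,"rx":0,"ry":0,"rz":0},
  {"grip":1,"x":0,"y":0,"z":0,"rx":0,"ry":0,"rz":0},
  {"grip":1,"x":0,"y":0,"z":0,"rx":0,"ry":0,"rz":0},
  {"grip":1,"x":0,"y":0,"z":0,"rx":0,"ry":0,"rz":0},
], squeeze=40)

```text
time_s: 7.32
position: [0.5182, -0.123, 0.0809]
tool_rot: [[0.837, 0.301, 0.457], [0.264, -0.954, 0.146], [0.48, -0.001, -0.877]]
ft_force: [-4.3, -2.0, 7.6]
grip_width: 0.0623
```

```bash
python3 - <<'E'
from h import *
s=st(); d=snap("wrist","w5"); v=np.load("roll2.npy"); R=s["tool_rot"]
a,top,P=fitroll(d,v[3:],v[:3]); print("top in tool",np.round(R.T@(top-s["position"]),4),np.round(R.T@a,4))
E
```

```text
7.33 [ 0.5182 -0.123   0.0809] [[0.837, 0.301, 0.457], [0.264, -0.954, 0.146], [0.48, -0.001, -0.877]] [-36.9  26.3 107.4  41.5  36.1   3.6] F [-4.3 -2.   7.6] 0.0623
roll n 15282 axis [-0.4571 -0.1445  0.8776] tilt 28.65 az -162.46 top [ 0.5062 -0.1276  0.105 ] rms 0.0004674109414861621
top in tool [ 0.0003  0.0007 -0.0273] [ 6.0e-04 -1.1e-03 -1.0e+00]
```

View pics/w5.png

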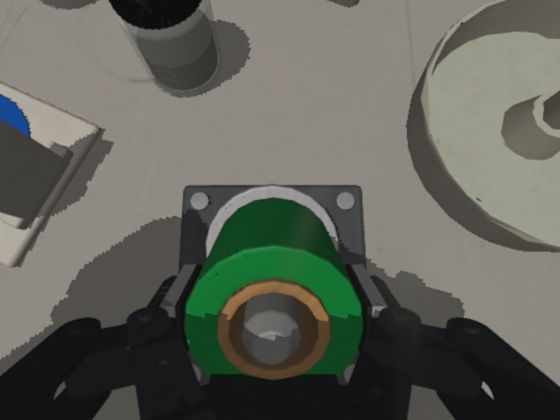

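Gripped at 62.3 mm, with an 8.9 N axial push against the seat that should go once I lift. Pulling straight back along the axis.

Request:
play_rows([
  {"grip":1,"x":0,"y":0,"z":-0.001,"rx":0,"ry":0,"rz":0},
  {"grip":1,"x":0,"y":0,"z":-0.002,"rx":0,"ry":0,"rz":0},
  {"grip":1,"x":0,"y":0,"z":-0.003,"rx":0,"ry":0,"rz":0},
  {"grip":1,"x":0,"y":0,"z":-0.004,"rx":0,"ry":0,"rz":0},
])

```text
time_s: 7.88
position: [0.5137, -0.1243, 0.0891]
tool_rot: [[0.837, 0.301, 0.456], [0.264, -0.953, 0.146], [0.479, -0.002, -0.878]]
ft_force: [-0.9, 0.7, -2.0]
grip_width: 0.0622
```

```bash
python3 - <<'E'
from h import *
s=st(); d=snap("wrist","w6"); v=np.load("roll2.npy"); R=s["tool_rot"]
a,top,P=fitroll(d,v[3:]+.01*v[:3],v[:3]); print("top in tool",np.round(R.T@(top-s["position"]),4),np.round(R.T@a,4))
E
```

```text
7.88 [ 0.5137 -0.1243  0.0891] [[0.837, 0.301, 0.456], [0.264, -0.953, 0.146], [0.479, -0.002, -0.878]] [-37.4  25.2 107.4  40.5  37.3   4.5] F [-0.9  0.7 -2. ] 0.0622
roll n 15261 axis [-0.4562 -0.1452  0.8779] tilt 28.6 az -162.35 top [ 0.5018 -0.1288  0.1132] rms 0.000471671012883007
top in tool [ 0.0003  0.0007 -0.0272] [ 6.0e-04 -1.1e-03 -1.0e+00]
```

Request:
play_rows([
  {"grip":1,"x":0,"y":0,"z":-0.007,"rx":0,"ry":0,"rz":0},
  {"grip":1,"x":0,"y":0,"z":-0.008,"rx":0,"ry":0,"rz":0},
  {"grip":1,"x":0,"y":0,"z":-0.008,"rx":0,"ry":0,"rz":0},
  {"grip":1,"x":0,"y":0,"z":-0.008,"rx":0,"ry":0,"rz":0},
  {"grip":1,"x":0,"y":0,"z":-0.008,"rx":0,"ry":0,"rz":0},
  {"grip":1,"x":0,"y":0,"z":-0.008,"rx":0,"ry":0,"rz":0},
])

```text
time_s: 8.68
position: [0.4921, -0.1313, 0.1308]
tool_rot: [[0.837, 0.301, 0.457], [0.263, -0.954, 0.146], [0.48, -0.002, -0.878]]
ft_force: [-1.1, -0.2, -1.1]
grip_width: 0.0621
```

Request:
play_rows([
  {"grip":1,"x":0,"y":0,"z":-0.008,"rx":0,"ry":0,"rz":0},
  {"grip":1,"x":0,"y":0,"z":-0.008,"rx":0,"ry":0,"rz":0},
  {"grip":1,"x":0,"y":0,"z":-0.008,"rx":0,"ry":0,"rz":0},
  {"grip":1,"x":0,"y":0,"z":-0.009,"rx":0,"ry":0,"rz":0},
  {"grip":1,"x":0,"y":0,"z":-0.01,"rx":0,"ry":0,"rz":0},
  {"grip":1,"x":0,"y":0,"z":-0.01,"rx":0,"ry":0,"rz":0},
  {"grip":1,"x":0,"y":0,"z":-0.01,"rx":0,"ry":0,"rz":0},
  {"grip":1,"x":0,"y":0,"z":0,"rx":0,"ry":0,"rz":0},
])

```text
time_s: 9.68
position: [0.4636, -0.1407, 0.1863]
tool_rot: [[0.837, 0.301, 0.458], [0.264, -0.954, 0.145], [0.48, -0.001, -0.877]]
ft_force: [-0.2, 0.3, -2.0]
grip_width: 0.0622
```

```bash
python3 - <<'E'
from h import *
s=st(); d=snap("wrist","w7"); v=np.load("roll2.npy"); R=s["tool_rot"]
a,top,P=fitroll(d,v[3:]+.12*v[:3],v[:3]); print("top in tool",np.round(R.T@(top-s["position"]),4),np.round(R.T@a,4)); print("bottom",top-.072*a)
snap("scene","s7")
E
```

```text
9.68 [ 0.4636 -0.1407  0.1863] [[0.837, 0.301, 0.458], [0.264, -0.954, 0.145], [0.48, -0.001, -0.877]] [-43.9  12.2 105.6  32.3  52.2  10.7] F [-0.2  0.3 -2. ] 0.0622
roll n 15243 axis [-0.4568 -0.1442  0.8778] tilt 28.62 az -162.48 top [ 0.4516 -0.1452  0.2103] rms 0.0004700578214487512
top in tool [ 0.0004  0.0007 -0.0272] [ 1.2e-03 -6.0e-04 -1.0e+00]
bottom [ 0.48449642 -0.13482937  0.14714588]
```

View pics/s7.png

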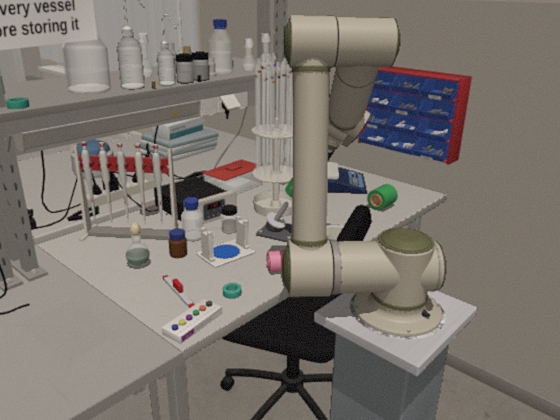

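View pics/w7.png

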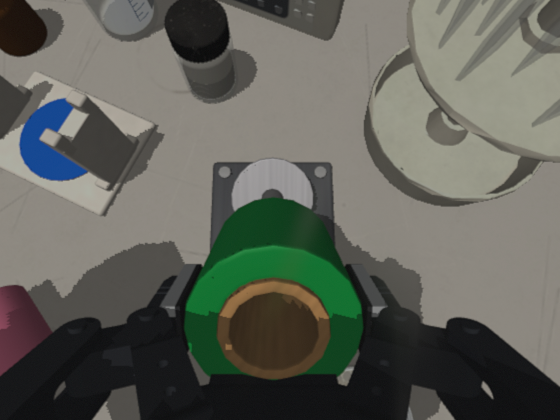

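The roll is off: its bottom is at z≈0.147 and the spindle tip at 0.115, and the bare spindle shows at (272,190). Now I turn it upright over the cradle.

```bash
python3 - <<'E'
from h import *
plan([.5453,.108,.23],downR(82.5),12)
E
```

```text
total d [0.0817 0.2484 0.0445] w [ 0.2815 -0.446  -1.1097] deg 70.4
0 [0.0129, -0.0177, 0.0029] [0.0235, -0.0372, -0.0925]
1 [0.0146, -0.0164, 0.0028] [0.0235, -0.0372, -0.0925]
2 [0.0162, -0.0149, 0.0026] [0.0235, -0.0372, -0.0925]
3 [0.0175, -0.0133, 0.0023] [0.0235, -0.0372, -0.0925]
4 [0.0188, -0.0115, 0.0019] [0.0235, -0.0372, -0.0925]
5 [0.0198, -0.0097, 0.0014] [0.0235, -0.0372, -0.0925]
6 [0.0207, -0.0078, 0.0009] [0.0235, -0.0372, -0.0925]
7 [0.0213, -0.0058, 0.0002] [0.0235, -0.0372, -0.0925]
8 [0.0218, -0.0039, -0.0004] [0.0235, -0.0372, -0.0925]
9 [0.022, -0.0018, -0.0012] [0.0235, -0.0372, -0.0925]
10 [0.022, 0.0002, -0.002] [0.0235, -0.0372, -0.0925]
11 [0.0218, 0.0021, -0.0028] [0.0235, -0.0372, -0.0925]
```

Request:
play_rows([
  {"grip":1,"x":0.0129,"y":-0.0177,"z":0.0029,"rx":0.0235,"ry":-0.0372,"rz":-0.0925},
  {"grip":1,"x":0.0146,"y":-0.0164,"z":0.0028,"rx":0.0235,"ry":-0.0372,"rz":-0.0925},
  {"grip":1,"x":0.0162,"y":-0.0149,"z":0.0026,"rx":0.0235,"ry":-0.0372,"rz":-0.0925},
  {"grip":1,"x":0.0175,"y":-0.0133,"z":0.0023,"rx":0.0235,"ry":-0.0372,"rz":-0.0925},
  {"grip":1,"x":0.0188,"y":-0.0115,"z":0.0019,"rx":0.0235,"ry":-0.0372,"rz":-0.0925},
  {"grip":1,"x":0.0198,"y":-0.0097,"z":0.0014,"rx":0.0235,"ry":-0.0372,"rz":-0.0925},
  {"grip":1,"x":0.0207,"y":-0.0078,"z":0.0009,"rx":0.0235,"ry":-0.0372,"rz":-0.0925},
  {"grip":1,"x":0.0213,"y":-0.0058,"z":0.0002,"rx":0.0235,"ry":-0.0372,"rz":-0.0925},
  {"grip":1,"x":0.0218,"y":-0.0039,"z":-0.0004,"rx":0.0235,"ry":-0.0372,"rz":-0.0925},
  {"grip":1,"x":0.022,"y":-0.0018,"z":-0.0012,"rx":0.0235,"ry":-0.0372,"rz":-0.0925},
  {"grip":1,"x":0.022,"y":0.0002,"z":-0.002,"rx":0.0235,"ry":-0.0372,"rz":-0.0925},
  {"grip":1,"x":0.0218,"y":0.0021,"z":-0.0028,"rx":0.0235,"ry":-0.0372,"rz":-0.0925},
])

```text
time_s: 11.28
position: [0.5455, 0.1091, 0.2293]
tool_rot: [[0.127, 0.992, -0.003], [0.992, -0.127, -0.001], [-0.001, -0.002, -1.0]]
ft_force: [0.6, 0.7, -2.0]
grip_width: 0.0617
```

Request:
play_rows([
  {"grip":1,"x":0,"y":0,"z":0,"rx":0,"ry":0,"rz":0},
  {"grip":1,"x":0,"y":0,"z":0,"rx":0,"ry":0,"rz":0},
])

```text
time_s: 11.52
position: [0.5451, 0.108, 0.2293]
tool_rot: [[0.131, 0.991, -0.002], [0.991, -0.131, 0.0], [0.0, -0.002, -1.0]]
ft_force: [0.7, -0.4, -2.1]
grip_width: 0.0618
```

```bash
python3 - <<'E'
from h import *
s=st(); d=snap("wrist","w8"); R=s["tool_rot"]
a,top,P=fitroll(d,s["position"]-.0272*R[:,2],-R[:,2]); print("top in tool",np.round(R.T@(top-s["position"]),4),np.round(R.T@a,4)); print("bottom",top-.072*a)
C=np.array([.5453,.108]);
for lo,hi in [(.099,.109)]:
  for sg in [0,1]:
    cx=np.array([np.cos(np.radians(-7.5)),np.sin(np.radians(-7.5))]);cy=np.array([-cx[1],cx[0]])
    e=(P[...,:2]-C); u,w=e@cx,e@cy
    k=(P[...,2]>lo)&(P[...,2]<hi)&(abs(u)<.03)&((w>.05)&(w<.08) if sg else (w<-.05)&(w>-.08))&(d["range_z"]>0)
    print(sg,k.sum(),P[k].mean(0) if k.sum() else None,(u[k].min(),u[k].max(),w[k].min(),w[k].max()) if k.sum() else None)
hsv=cv2.cvtColor(d["color"],cv2.COLOR_BGR2HSV)
bl=(hsv[...,0]>105)&(hsv[...,0]<125)&(hsv[...,1]>200)&(abs(P[...,2])<.02)&(d["range_z"]>0); print("pad",bl.sum(),np.median(P[bl],0),P[bl].min(0),P[bl].max(0))
from scipy.optimize import least_squares
E
```

```text
11.53 [0.5451 0.108  0.2293] [[0.131, 0.991, -0.002], [0.991, -0.131, 0.0], [0.0, -0.002, -1.0]] [-1.  23.1 75.   0.  82.   6.5] F [ 0.7 -0.4 -2.1] 0.0618
roll n 15348 axis [ 1.3e-03 -4.0e-04  1.0e+00] tilt 0.07 az -16.36 top [0.5454 0.1083 0.2563] rms 0.0004617044402991955
top in tool [ 0.0004  0.0002 -0.027 ] [-0.e+00 -3.e-04 -1.e+00]
bottom [0.54531338 0.10833883 0.18430838]
0 0 None None
1 590 [0.55449673 0.17327826 0.10257334] (np.float64(-0.022305488003791233), np.float64(0.023489564138238783), np.float64(0.0590617882131231), np.float64(0.07240524533981063))
pad 3613 [0.54629559 0.12043975 0.00891871] [0.50121152 0.08979979 0.00643109] [0.58822868 0.15366103 0.01178985]
```

View pics/w8.png

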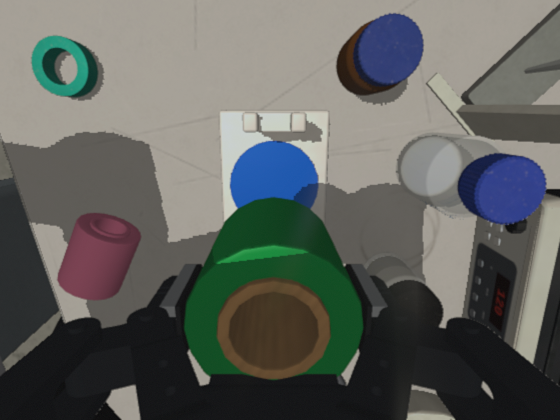

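The roll is upright (0.07°) and centred over the pad within 1 mm. The lowering distance, by the same camera, is 175 mm.

Request:
play_rows([
  {"grip":1,"x":0,"y":0,"z":0.02,"rx":0,"ry":0,"rz":0},
  {"grip":1,"x":0,"y":0,"z":0.03,"rx":0,"ry":0,"rz":0},
  {"grip":1,"x":0,"y":0,"z":0.03,"rx":0,"ry":0,"rz":0},
  {"grip":1,"x":0,"y":0,"z":0.03,"rx":0,"ry":0,"rz":0},
  {"grip":1,"x":0,"y":0,"z":0.025,"rx":0,"ry":0,"rz":0},
  {"grip":1,"x":0,"y":0,"z":0.018,"rx":0,"ry":0,"rz":0},
  {"grip":1,"x":0,"y":0,"z":0.01,"rx":0,"ry":0,"rz":0},
  {"grip":1,"x":0,"y":0,"z":0.006,"rx":0,"ry":0,"rz":0},
  {"grip":1,"x":0,"y":0,"z":0.002,"rx":0,"ry":0,"rz":0},
  {"grip":1,"x":0,"y":0,"z":0,"rx":0,"ry":0,"rz":0},
  {"grip":1,"x":0,"y":0,"z":0,"rx":0,"ry":0,"rz":0},
])

```text
time_s: 12.95
position: [0.5454, 0.1082, 0.0593]
tool_rot: [[0.13, 0.992, 0.0], [0.992, -0.13, -0.0], [-0.0, 0.0, -1.0]]
ft_force: [0.5, 1.3, -1.2]
grip_width: 0.0619
```

```bash
python3 - <<'E'
from h import *
s=st(); d=snap("wrist","w9"); R=s["tool_rot"]
a,top,P=fitroll(d,s["position"]-.0272*R[:,2],-R[:,2]); print("bottom",top-.072*a)
hsv=cv2.cvtColor(d["color"],cv2.COLOR_BGR2HSV)
bl=(hsv[...,0]>105)&(hsv[...,0]<125)&(hsv[...,1]>200)&(abs(P[...,2])<.02)&(d["range_z"]>0); print("pad",bl.sum(),np.median(P[bl],0))
E
```

```text
12.95 [0.5454 0.1082 0.0593] [[0.13, 0.992, 0.0], [0.992, -0.13, -0.0], [-0.0, 0.0, -1.0]] [-1.  34.  87.9 -0.  58.1  6.5] F [ 0.5  1.3 -1.2] 0.0619
roll n 15019 axis [-6.e-04 -8.e-04  1.e+00] tilt 0.06 az -127.41 top [0.5457 0.1085 0.0863] rms 0.00047067330872963464
bottom [0.54572631 0.1085531  0.01434748]
pad 5379 [0.54089731 0.13728213 0.00892504]
```

View pics/w9.png

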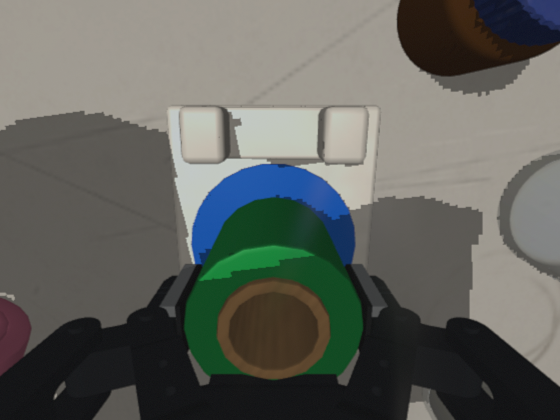

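5 mm to go. The roll is well centred between the post horns at (202,135) and (342,135).

Request:
play_rows([
  {"grip":1,"x":0,"y":0,"z":0.003,"rx":0,"ry":0,"rz":0},
  {"grip":1,"x":0,"y":0,"z":0.0015,"rx":0,"ry":0,"rz":0},
  {"grip":1,"x":0,"y":0,"z":0,"rx":0,"ry":0,"rz":0},
  {"grip":1,"x":0,"y":0,"z":0,"rx":0,"ry":0,"rz":0},
])

```text
time_s: 13.5
position: [0.5452, 0.1081, 0.0544]
tool_rot: [[0.13, 0.992, -0.001], [0.992, -0.13, -0.0], [-0.0, -0.001, -1.0]]
ft_force: [0.6, 0.4, -1.4]
grip_width: 0.0618
```

Request:
play_rows([
  {"grip":1,"x":0,"y":0,"z":0.0006,"rx":0,"ry":0,"rz":0},
  {"grip":1,"x":0,"y":0,"z":0,"rx":0,"ry":0,"rz":0},
])

```text
time_s: 13.75
position: [0.5452, 0.1082, 0.0538]
tool_rot: [[0.13, 0.992, -0.001], [0.992, -0.13, -0.0], [-0.0, -0.001, -1.0]]
ft_force: [0.1, -0.2, -1.0]
grip_width: 0.0622
```

Request:
play_rows([
  {"grip":1,"x":0,"y":0,"z":0.0006,"rx":0,"ry":0,"rz":0},
  {"grip":1,"x":0,"y":0,"z":0,"rx":0,"ry":0,"rz":0},
])

```text
time_s: 14.0
position: [0.5452, 0.1081, 0.0531]
tool_rot: [[0.13, 0.992, -0.001], [0.992, -0.13, -0.0], [-0.0, -0.001, -1.0]]
ft_force: [0.8, 0.1, -2.3]
grip_width: 0.0624
```

Request:
play_rows([
  {"grip":1,"x":0,"y":0,"z":0.0004,"rx":0,"ry":0,"rz":0},
  {"grip":1,"x":0,"y":0,"z":0,"rx":0,"ry":0,"rz":0},
])

```text
time_s: 14.25
position: [0.5452, 0.1081, 0.0528]
tool_rot: [[0.13, 0.992, -0.001], [0.992, -0.13, -0.0], [-0.0, -0.001, -1.0]]
ft_force: [0.2, 0.3, -1.7]
grip_width: 0.0621
```

Request:
play_rows([
  {"grip":1,"x":0,"y":0,"z":0.0006,"rx":0,"ry":0,"rz":0},
  {"grip":1,"x":0,"y":0,"z":0,"rx":0,"ry":0,"rz":0},
])

```text
time_s: 14.5
position: [0.5452, 0.1081, 0.0521]
tool_rot: [[0.13, 0.992, -0.001], [0.992, -0.13, -0.0], [-0.0, -0.001, -1.0]]
ft_force: [0.4, 0.2, -2.3]
grip_width: 0.0622
```

```bash
python3 - <<'E'
from h import *
s=st(); d=snap("wrist","w10"); R=s["tool_rot"]
a,top,P=fitroll(d,s["position"]-.0272*R[:,2],-R[:,2]); print("bottom",top-.072*a)
hsv=cv2.cvtColor(d["color"],cv2.COLOR_BGR2HSV)
bl=(hsv[...,0]>105)&(hsv[...,0]<125)&(hsv[...,1]>200)&(abs(P[...,2])<.02)&(d["range_z"]>0); print("pad",bl.sum(),np.median(P[bl],0))
E
```

```text
14.5 [0.5452 0.1081 0.0521] [[0.13, 0.992, -0.001], [0.992, -0.13, -0.0], [-0.0, -0.001, -1.0]] [-1.  34.6 88.3 -0.  57.2  6.5] F [ 0.4  0.2 -2.3] 0.0622
roll n 15009 axis [ 7.e-04 -7.e-04  1.e+00] tilt 0.06 az -46.83 top [0.5455 0.1085 0.0792] rms 0.0004709094736811765
bottom [0.54544732 0.10852591 0.00715132]
pad 5455 [0.54073949 0.13754938 0.00890889]
```

Request:
play_rows([
  {"grip":1,"x":0,"y":0,"z":0.0006,"rx":0,"ry":0,"rz":0},
  {"grip":1,"x":0,"y":0,"z":0,"rx":0,"ry":0,"rz":0},
])

```text
time_s: 14.8
position: [0.5453, 0.1081, 0.0518]
tool_rot: [[0.13, 0.992, -0.0], [0.992, -0.13, -0.0], [-0.0, -0.0, -1.0]]
ft_force: [-0.7, -0.2, 2.1]
grip_width: 0.062
```

Request:
play_rows([
  {"grip":1,"x":0,"y":0,"z":0.0005,"rx":0,"ry":0,"rz":0},
  {"grip":1,"x":0,"y":0,"z":0,"rx":0,"ry":0,"rz":0},
])

```text
time_s: 15.05
position: [0.5453, 0.1081, 0.0518]
tool_rot: [[0.13, 0.992, 0.0], [0.992, -0.13, -0.0], [-0.0, 0.0, -1.0]]
ft_force: [-2.1, -0.4, 7.9]
grip_width: 0.0619
```

Contact: force went from -2.3 to +7.9 N at TCP z 0.0518. I ease off slightly and open.

Request:
play_rows([
  {"grip":1,"x":0,"y":0,"z":-0.0005,"rx":0,"ry":0,"rz":0},
  {"grip":1,"x":0,"y":0,"z":0,"rx":0,"ry":0,"rz":0},
  {"grip":-0.6,"x":0,"y":0,"z":0,"rx":0,"ry":0,"rz":0},
  {"grip":-0.9,"x":0,"y":0,"z":0,"rx":0,"ry":0,"rz":0},
  {"grip":-1,"x":0,"y":0,"z":0,"rx":0,"ry":0,"rz":0},
  {"grip":-1,"x":0,"y":0,"z":0,"rx":0,"ry":0,"rz":0},
], squeeze=20)

```text
time_s: 15.8
position: [0.5453, 0.1081, 0.0515]
tool_rot: [[0.13, 0.992, -0.001], [0.992, -0.13, -0.0], [-0.0, -0.001, -1.0]]
ft_force: [-0.2, 0.1, 0.0]
grip_width: 0.0854
```

```bash
python3 - <<'E'
from h import *
s=st(); d=snap("wrist","w11"); R=s["tool_rot"]
a,top,P=fitroll(d,s["position"]-.0272*R[:,2],-R[:,2]); print("bottom",top-.072*a)
E
```

```text
15.8 [0.5453 0.1081 0.0515] [[0.13, 0.992, -0.001], [0.992, -0.13, -0.0], [-0.0, -0.001, -1.0]] [-1.  34.6 88.3 -0.  57.1  6.5] F [-0.2  0.1  0. ] 0.0854
roll n 14809 axis [ 6.e-04 -1.e-03  1.e+00] tilt 0.07 az -58.04 top [0.5456 0.1084 0.0788] rms 0.00046851283419755796
bottom [0.54556973 0.10851249 0.00683263]
```

View pics/w11.png

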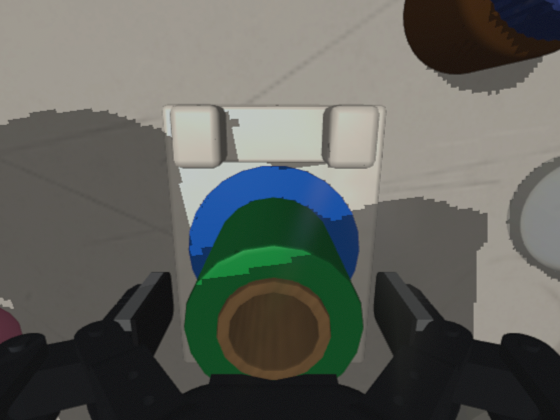

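The roll stands upright on the pad, released. Raising, then moving to view the bar.

Request:
play_rows([
  {"grip":-1,"x":0,"y":0,"z":-0.01,"rx":0,"ry":0,"rz":0},
  {"grip":-1,"x":0,"y":0,"z":-0.03,"rx":0,"ry":0,"rz":0},
  {"grip":-1,"x":0,"y":0,"z":-0.04,"rx":0,"ry":0,"rz":0},
  {"grip":-1,"x":0,"y":0,"z":-0.05,"rx":0,"ry":0,"rz":0},
  {"grip":-1,"x":0,"y":0,"z":-0.05,"rx":0,"ry":0,"rz":0},
  {"grip":-1,"x":0,"y":0,"z":-0.03,"rx":0,"ry":0,"rz":0},
  {"grip":-1,"x":0,"y":0,"z":0,"rx":0,"ry":0,"rz":0},
])

```text
time_s: 16.73
position: [0.5458, 0.1082, 0.2645]
tool_rot: [[0.13, 0.992, 0.005], [0.992, -0.13, -0.0], [0.001, 0.005, -1.0]]
ft_force: [-0.3, -0.3, -0.5]
grip_width: 0.0857
```

```bash
python3 - <<'E'
from h import *
s=st(); d=snap("wrist","w12")
a,top,P=fitroll(d,[.5456,.1084,.081],[0,0,1]); print("bottom",top-.072*a)
plan([.554,.322,.26],downR(165),12)
E
```

```text
16.73 [0.5458 0.1082 0.2645] [[0.13, 0.992, 0.005], [0.992, -0.13, -0.0], [0.001, 0.005, -1.0]] [-1.  21.6 71.4 -0.  86.7  6.5] F [-0.3 -0.3 -0.5] 0.0857
roll n 2037 axis [ 4.e-04 -6.e-04  1.e+00] tilt 0.04 az -53.12 top [0.5457 0.1082 0.0789] rms 0.0006499263093112073
bottom [0.54569902 0.10821871 0.0069197 ]
total d [ 0.0087  0.2138 -0.0025] w [ 1.1000e-03  8.0000e-04 -1.4393e+00] deg 82.5
0 [0.0178, -0.0016, 0.0002] [0.0001, 0.0001, -0.1199]
1 [0.0178, 0.0005, 0.0002] [0.0001, 0.0001, -0.1199]
2 [0.0176, 0.0027, 0.0002] [0.0001, 0.0001, -0.1199]
3 [0.0172, 0.0048, 0.0002] [0.0001, 0.0001, -0.1199]
4 [0.0165, 0.0068, 0.0002] [0.0001, 0.0001, -0.1199]
5 [0.0156, 0.0087, 0.0002] [0.0001, 0.0001, -0.1199]
6 [0.0144, 0.0105, 0.0002] [0.0001, 0.0001, -0.1199]
7 [0.013, 0.0122, 0.0002] [0.0001, 0.0001, -0.1199]
8 [0.0115, 0.0136, 0.0002] [0.0001, 0.0001, -0.1199]
9 [0.0098, 0.0149, 0.0002] [0.0001, 0.0001, -0.1199]
10 [0.0079, 0.016, 0.0002] [0.0001, 0.0001, -0.1199]
11 [0.006, 0.0168, 0.0002] [0.0001, 0.0001, -0.1199]
```

View pics/w12.png

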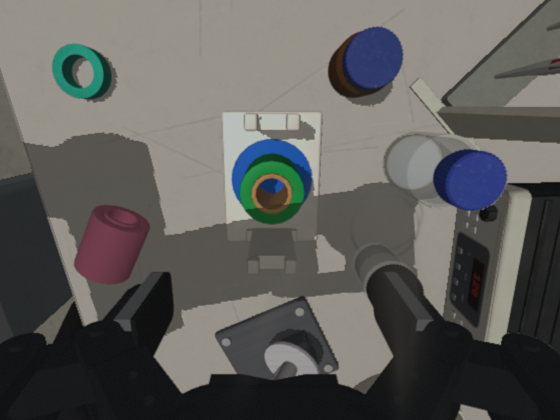

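Request:
play_rows([
  {"grip":-1,"x":0.0178,"y":-0.0016,"z":0.0002,"rx":0,"ry":0,"rz":-0.12},
  {"grip":-1,"x":0.0178,"y":0.0005,"z":0.0002,"rx":0,"ry":0,"rz":-0.12},
  {"grip":-1,"x":0.0176,"y":0.0027,"z":0.0002,"rx":0,"ry":0,"rz":-0.12},
  {"grip":-1,"x":0.0172,"y":0.0048,"z":0.0002,"rx":0,"ry":0,"rz":-0.12},
  {"grip":-1,"x":0.0165,"y":0.0068,"z":0.0002,"rx":0,"ry":0,"rz":-0.12},
  {"grip":-1,"x":0.0156,"y":0.0087,"z":0.0002,"rx":0,"ry":0,"rz":-0.12},
  {"grip":-1,"x":0.0144,"y":0.0105,"z":0.0002,"rx":0,"ry":0,"rz":-0.12},
  {"grip":-1,"x":0.013,"y":0.0122,"z":0.0002,"rx":0,"ry":0,"rz":-0.12},
  {"grip":-1,"x":0.0115,"y":0.0136,"z":0.0002,"rx":0,"ry":0,"rz":-0.12},
  {"grip":-1,"x":0.0098,"y":0.0149,"z":0.0002,"rx":0,"ry":0,"rz":-0.12},
  {"grip":-1,"x":0.0079,"y":0.016,"z":0.0002,"rx":0,"ry":0,"rz":-0.12},
  {"grip":-1,"x":0.006,"y":0.0168,"z":0.0002,"rx":0,"ry":0,"rz":-0.12},
])

```text
time_s: 18.27
position: [0.5537, 0.3224, 0.2575]
tool_rot: [[-0.967, 0.254, -0.003], [0.254, 0.967, -0.001], [0.003, -0.002, -1.0]]
ft_force: [0.6, -0.1, -0.5]
grip_width: 0.0856
```

Request:
play_rows([
  {"grip":-1,"x":0,"y":0,"z":0,"rx":0,"ry":0,"rz":0},
  {"grip":-1,"x":0,"y":0,"z":0,"rx":0,"ry":0,"rz":0},
])

```text
time_s: 18.52
position: [0.5539, 0.3214, 0.2584]
tool_rot: [[-0.965, 0.261, -0.002], [0.261, 0.965, -0.001], [0.002, -0.001, -1.0]]
ft_force: [0.9, -0.2, -0.6]
grip_width: 0.0855
```

```bash
cat >> h.py <<'E'
def fitbar(d,c=(.467,.345),r=.12):
    P=cloud(d); ok=(d["range_z"]>0)&(np.linalg.norm(P[...,:2]-np.array(c),axis=-1)<r)
    hsv=cv2.cvtColor(d["color"],cv2.COLOR_BGR2HSV)
    red=((hsv[...,0]<8)|(hsv[...,0]>172))&(hsv[...,1]>130)
    k=ok&(P[...,2]>.004)&(P[...,2]<.045)
    k=k&True
    n,lab=cv2.connectedComponents(k.astype(np.uint8))
    # keep component with most red
    best=max(range(1,n),key=lambda i:(red&(lab==i)).sum()); m=lab==best
    print("bar px",m.sum(),"z",np.percentile(P[m][:,2],[2,50,98]))
    tb=m&(P[...,2]<.014); rc=cv2.minAreaRect((P[tb][:,:2]*1000).astype(np.float32)); print("bar flat rect",rc)
    rg=m&(P[...,2]>.028); rg2=cv2.minAreaRect((P[rg][:,:2]*1000).astype(np.float32)); print("grip rect",rg2,"z",np.median(P[rg][:,2]),"mean",P[rg].mean(0))
    X=P[tb][:,:2]; X=X-X.mean(0); w,v=np.linalg.eigh(X.T@X); print("pca yaw",np.degrees(np.arctan2(v[1,1],v[0,1])))
    rt=red&tb; print("red ends",P[rt].mean(0))
    return P
E
python3 - <<'E'
from h import *
s=st(); d=snap("wrist","w13"); print([(np.round(r["point"],3).tolist(),round(r["conf"],2)) for r in finder.boxes_of("wrist","bar")][:3]); P=fitbar(d)
m=(abs(P[...,2])<.006)&(P[...,0]>.3)&(P[...,0]<.75)&(d["range_z"]>0); print("table",np.median(P[m][:,2]))
E
```

```text
18.52 [0.5539 0.3214 0.2584] [[-0.965, 0.261, -0.002], [0.261, 0.965, -0.001], [0.002, -0.001, -1.0]] [ 19.6  30.9  56.9  -0.   92.4 -55.3] F [ 0.9 -0.2 -0.6] 0.0855
[([0.467, 0.349, 0.01], 0.69)]
bar px 2709 z [0.00694177 0.00916036 0.03372825]
bar flat rect ((475.01080322265625, 345.79595947265625), (16.00043296813965, 180.4667510986328), 77.50064086914062)
grip rect ((475.2555236816406, 345.6619873046875), (13.89991569519043, 43.54505157470703), 75.25397491455078) z 0.032530280677491835 mean [0.47475996 0.34579254 0.03246907]
pca yaw 167.48978663653378
red ends [0.46037161 0.34878251 0.00881237]
table -0.0011517713578537425
```

View pics/w13.png

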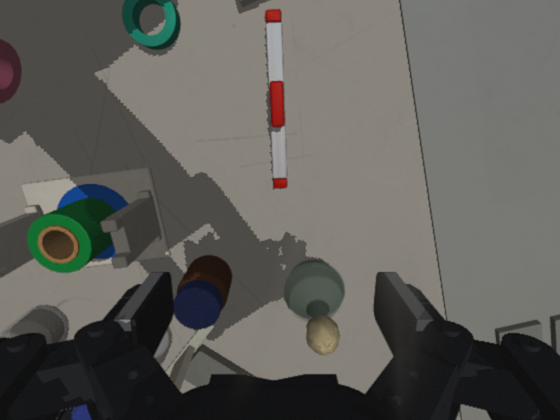

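```bash
python3 - <<'E'
from h import *
for tag,pos in [("w13",None),("w8",None)]:
    d=load(tag); P=cloud(d)
    s=env.observe()
    if tag=="w13": p,R=s["position"],s["tool_rot"]
    else: p=np.array([.5451,.108,.2293]); R=np.array([[.131,.991,-.002],[.991,-.131,0],[0,-.002,-1]])
    T=(P-p)@R
    m=(d["range_z"]>0)&(d["range_z"]<.2)
    for lo,hi in [(100,200),(350,450)]:
        k=m.copy(); k[:,:lo]=0;k[:,hi:]=0; k[:255]=0; k[345:]=0
        k&=(abs(T[...,1])>.032)
        q=T[k]; print(tag,k.sum(),"tool z max",np.percentile(q[:,2],[50,95,99,100]),"y",q[:,1].min(),q[:,1].max(),"x",q[:,0].min(),q[:,0].max())
s=env.observe(); plan([.4751,.3457,.10],downR(167.5),6)
E
```

```text
w13 3918 tool z max [-0.02345413 -0.00242583  0.00112525  0.00300822] y -0.057274846432115556 -0.032889986277959284 x -0.011363414034075422 0.01667711321653049
w13 3967 tool z max [-0.0235326  -0.0024791   0.00110895  0.00329879] y 0.03207174313332057 0.05632220888308017 x -0.011510998924387807 0.016481359123923126
w8 2930 tool z max [-0.0350908  -0.00190479  0.00353533  0.00650824] y -0.054203067796351125 -0.032005522744988676 x -0.0011833211175319217 0.013765340164121074
w8 3107 tool z max [-0.0349541  -0.00153304  0.00355371  0.00711961] y 0.032001365442851995 0.05432738153191688 x -0.0010455369724881 0.015078485156013368
total d [-0.079   0.0244 -0.1589] w [-0.0006 -0.001  -0.0452] deg 2.6
0 [0.0137, 0.0005, 0.0265] [-0.0001, -0.0002, -0.0075]
1 [0.0137, 0.0006, 0.0265] [-0.0001, -0.0002, -0.0075]
2 [0.0137, 0.0007, 0.0265] [-0.0001, -0.0002, -0.0075]
3 [0.0137, 0.0008, 0.0265] [-0.0001, -0.0002, -0.0075]
4 [0.0137, 0.0009, 0.0265] [-0.0001, -0.0002, -0.0075]
5 [0.0137, 0.001, 0.0265] [-0.0001, -0.0002, -0.0075]
```

Open fingertips are about 2 mm ahead of the TCP, so shut ones are about 14 mm ahead, as stated. Moving above the bar.

Request:
play_rows([
  {"grip":-1,"x":0.0137,"y":0.0005,"z":0.0265,"rx":0,"ry":0,"rz":-0.0075},
  {"grip":-1,"x":0.0137,"y":0.0006,"z":0.0265,"rx":0,"ry":0,"rz":-0.0075},
  {"grip":-1,"x":0.0137,"y":0.0007,"z":0.0265,"rx":0,"ry":0,"rz":-0.0075},
  {"grip":-1,"x":0.0137,"y":0.0008,"z":0.0265,"rx":0,"ry":0,"rz":-0.0075},
  {"grip":-1,"x":0.0137,"y":0.0009,"z":0.0265,"rx":0,"ry":0,"rz":-0.0075},
  {"grip":-1,"x":0.0137,"y":0.001,"z":0.0265,"rx":0,"ry":0,"rz":-0.0075},
  {"grip":-1,"x":0,"y":0,"z":0,"rx":0,"ry":0,"rz":0},
  {"grip":-1,"x":0,"y":0,"z":0,"rx":0,"ry":0,"rz":0},
])

```text
time_s: 19.62
position: [0.4763, 0.346, 0.1014]
tool_rot: [[-0.977, 0.215, 0.001], [0.215, 0.977, 0.001], [-0.001, 0.001, -1.0]]
ft_force: [0.4, -0.0, 0.2]
grip_width: 0.0856
```

```bash
python3 - <<'E'
from h import *
s=st(); d=snap("wrist","w14"); P=fitbar(d,(.4751,.3457),.11)
plan([.4751,.3457,.028],downR(167.5),4)
E
```

```text
19.62 [0.4763 0.346  0.1014] [[-0.977, 0.215, 0.001], [0.215, 0.977, 0.001], [-0.001, 0.001, -1.0]] [ 24.5  33.4  80.    0.   66.5 -53.1] F [ 0.4 -0.   0.2] 0.0856
bar px 5996 z [0.00717316 0.00908524 0.03358554]
bar flat rect ((474.3706359863281, 345.785400390625), (16.06786346435547, 178.8875732421875), 77.5201644897461)
grip rect ((474.6589050292969, 345.48663330078125), (13.946883201599121, 43.967960357666016), 78.08509063720703) z 0.032512183463011324 mean [0.47349977 0.34592497 0.03234864]
pca yaw 167.51596792185063
red ends [0.4498575  0.35103125 0.00865638]
total d [-0.0013 -0.0003 -0.0736] w [0.0014 0.0017 0.001 ] deg 0.1
0 [0.0003, -0.0002, 0.0184] [0.0003, 0.0004, 0.0003]
1 [0.0003, -0.0002, 0.0184] [0.0003, 0.0004, 0.0003]
2 [0.0003, -0.0002, 0.0184] [0.0003, 0.0004, 0.0003]
3 [0.0003, -0.0002, 0.0184] [0.0003, 0.0004, 0.0003]
```

View pics/w14.png

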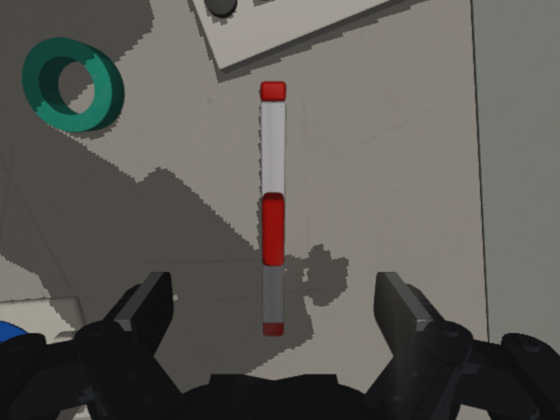

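Request:
play_rows([
  {"grip":-1,"x":0.0005,"y":-0.0001,"z":0.02,"rx":0,"ry":0.0005,"rz":0},
  {"grip":-1,"x":0.0005,"y":-0.0001,"z":0.02,"rx":0,"ry":0.0005,"rz":0},
  {"grip":-1,"x":0.0004,"y":-0.0001,"z":0.02,"rx":0,"ry":0,"rz":0},
  {"grip":-1,"x":0.0003,"y":0,"z":0.0135,"rx":0,"ry":0,"rz":0},
  {"grip":-1,"x":0,"y":0,"z":0,"rx":0,"ry":0,"rz":0},
  {"grip":-1,"x":0,"y":0,"z":0,"rx":0,"ry":0,"rz":0},
])

```text
time_s: 20.42
position: [0.474, 0.3463, 0.0276]
tool_rot: [[-0.977, 0.215, -0.0], [0.215, 0.977, 0.001], [0.0, 0.001, -1.0]]
ft_force: [0.3, 0.1, -0.8]
grip_width: 0.0853
```

Request:
play_rows([
  {"grip":0,"x":0,"y":0,"z":0,"rx":0,"ry":0,"rz":0},
  {"grip":0.4,"x":0,"y":0,"z":0,"rx":0,"ry":0,"rz":0},
  {"grip":1,"x":0,"y":0,"z":0,"rx":0,"ry":0,"rz":0},
  {"grip":1,"x":0,"y":0,"z":0,"rx":0,"ry":0,"rz":0},
  {"grip":1,"x":0,"y":0,"z":0,"rx":0,"ry":0,"rz":0},
  {"grip":1,"x":0,"y":0,"z":0,"rx":0,"ry":0,"rz":0},
  {"grip":1,"x":0,"y":0,"z":0,"rx":0,"ry":0,"rz":0},
], squeeze=50)

```text
time_s: 21.3
position: [0.4735, 0.3462, 0.0269]
tool_rot: [[-0.977, 0.214, -0.001], [0.214, 0.977, 0.0], [0.001, 0.0, -1.0]]
ft_force: [-0.8, 1.3, 3.4]
grip_width: 0.0128
```

```bash
python3 - <<'E'
from h import *
s=st(); d=snap("wrist","w15")
E
```

```text
21.3 [0.4735 0.3462 0.0269] [[-0.977, 0.214, -0.001], [0.214, 0.977, 0.0], [0.001, 0.0, -1.0]] [ 24.6  38.9  84.2   0.1  57.  -53. ] F [-0.8  1.3  3.4] 0.0128
```

View pics/w15.png

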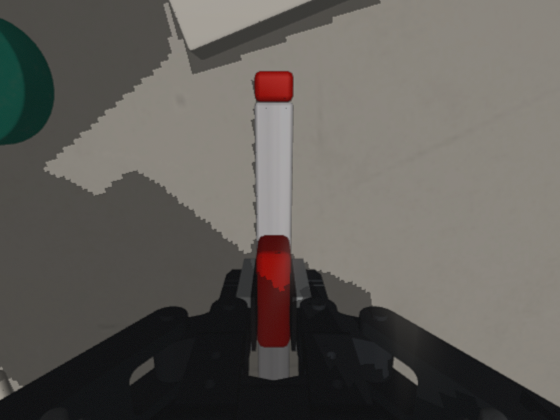

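Gripped at 12.8 mm. Lifting.

Request:
play_rows([
  {"grip":1,"x":0,"y":0,"z":-0.005,"rx":0,"ry":0,"rz":0},
  {"grip":1,"x":0,"y":0,"z":-0.01,"rx":0,"ry":0,"rz":0},
  {"grip":1,"x":0,"y":0,"z":-0.025,"rx":0,"ry":0,"rz":0},
  {"grip":1,"x":0,"y":0,"z":-0.04,"rx":0,"ry":0,"rz":0},
  {"grip":1,"x":0,"y":0,"z":-0.045,"rx":0,"ry":0,"rz":0},
  {"grip":1,"x":0,"y":0,"z":-0.04,"rx":0,"ry":0,"rz":0},
  {"grip":1,"x":0,"y":0,"z":-0.025,"rx":0,"ry":0,"rz":0},
  {"grip":1,"x":0,"y":0,"z":0,"rx":0,"ry":0,"rz":0},
  {"grip":1,"x":0,"y":0,"z":0,"rx":0,"ry":0,"rz":0},
])

```text
time_s: 22.48
position: [0.4732, 0.3459, 0.2155]
tool_rot: [[-0.977, 0.214, -0.004], [0.214, 0.977, -0.001], [0.003, -0.002, -1.0]]
ft_force: [0.2, -0.2, -0.9]
grip_width: 0.0131
```

```bash
cat >> h.py <<'E'
def heldbar(d,s):
    P=cloud(d); T=(P-s["position"])@s["tool_rot"]
    m=(d["range_z"]>0)&(abs(T[...,1])<.03)&(T[...,2]>.006)&(T[...,2]<.024)&(abs(T[...,0])<.12)&(T[...,0]>.03)
    q=T[m]; print("held n",len(q),"z med",np.median(q[:,2]),"x max",np.percentile(q[:,0],99.7),"y range",np.percentile(q[:,1],[1,99]))
    c=np.polyfit(q[:,0],q[:,1],1); print("y=%.4f + %.4f x"%(c[1],c[0]))
    c=np.polyfit(q[:,0],q[:,2],1); print("z=%.4f + %.4f x"%(c[1],c[0]))
    k=(d["range_z"]>0)&(abs(T[...,1])<.006)&(T[...,2]>-.016)&(T[...,2]<.004)&(abs(T[...,0])<.04); print("block top n",k.sum(),np.median(T[k][:,2]),"x max",np.percentile(T[k][:,0],99))
E
python3 - <<'E'
from h import *
s=st(); d=snap("wrist","w16"); heldbar(d,s)
plan([.5455,.108,.225],downR(82.5),12)
E
```

```text
22.48 [0.4732 0.3459 0.2155] [[-0.977, 0.214, -0.004], [0.214, 0.977, -0.001], [0.003, -0.002, -1.0]] [ 24.6  26.8  71.2   0.   82.2 -53. ] F [ 0.2 -0.2 -0.9] 0.0131
held n 5273 z med 0.018184497567278343 x max 0.08820219043735926 y range [-0.00810943  0.00747353]
y=-0.0005 + 0.0032 x
z=0.0178 + 0.0078 x
block top n 3108 -0.005727255929424731 x max 0.020554612331443255
total d [ 0.0723 -0.2378  0.0098] w [-0.0043 -0.0016  1.4855] deg 85.1
0 [-0.0101, -0.0181, -0.0008] [-0.0004, -0.0001, 0.1238]
1 [-0.0123, -0.0167, -0.0008] [-0.0004, -0.0001, 0.1238]
2 [-0.0143, -0.015, -0.0008] [-0.0004, -0.0001, 0.1238]
3 [-0.016, -0.0132, -0.0008] [-0.0004, -0.0001, 0.1238]
4 [-0.0175, -0.0111, -0.0008] [-0.0004, -0.0001, 0.1238]
5 [-0.0187, -0.0088, -0.0008] [-0.0004, -0.0001, 0.1238]
6 [-0.0197, -0.0065, -0.0008] [-0.0004, -0.0001, 0.1238]
7 [-0.0203, -0.004, -0.0008] [-0.0004, -0.0001, 0.1238]
8 [-0.0207, -0.0014, -0.0008] [-0.0004, -0.0001, 0.1238]
9 [-0.0207, 0.0011, -0.0008] [-0.0004, -0.0001, 0.1238]
10 [-0.0204, 0.0037, -0.0008] [-0.0004, -0.0001, 0.1238]
11 [-0.0198, 0.0062, -0.0008] [-0.0004, -0.0001, 0.1238]
```

View pics/w16.png

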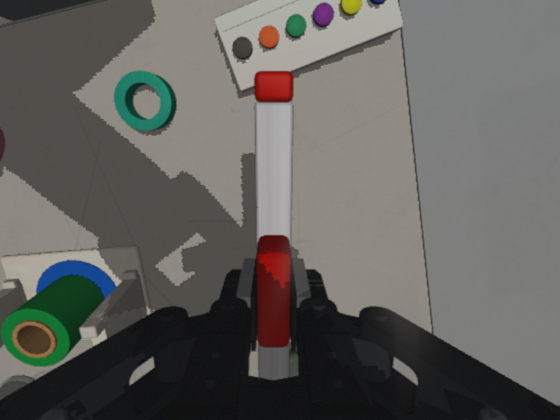

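The bar is held straight: 0.2° off in yaw, centre about 1.5 mm off along it. Moving over the cradle.

Request:
play_rows([
  {"grip":1,"x":-0.0101,"y":-0.0181,"z":-0.0008,"rx":0,"ry":0,"rz":0.1238},
  {"grip":1,"x":-0.0123,"y":-0.0167,"z":-0.0008,"rx":0,"ry":0,"rz":0.1238},
  {"grip":1,"x":-0.0143,"y":-0.015,"z":-0.0008,"rx":0,"ry":0,"rz":0.1238},
  {"grip":1,"x":-0.016,"y":-0.0132,"z":-0.0008,"rx":0,"ry":0,"rz":0.1238},
  {"grip":1,"x":-0.0175,"y":-0.0111,"z":-0.0008,"rx":0,"ry":0,"rz":0.1238},
  {"grip":1,"x":-0.0187,"y":-0.0088,"z":-0.0008,"rx":0,"ry":0,"rz":0.1238},
  {"grip":1,"x":-0.0197,"y":-0.0065,"z":-0.0008,"rx":0,"ry":0,"rz":0.1238},
  {"grip":1,"x":-0.0203,"y":-0.004,"z":-0.0008,"rx":0,"ry":0,"rz":0.1238},
  {"grip":1,"x":-0.0207,"y":-0.0014,"z":-0.0008,"rx":0,"ry":0,"rz":0.1238},
  {"grip":1,"x":-0.0207,"y":0.0011,"z":-0.0008,"rx":0,"ry":0,"rz":0.1238},
  {"grip":1,"x":-0.0204,"y":0.0037,"z":-0.0008,"rx":0,"ry":0,"rz":0.1238},
  {"grip":1,"x":-0.0198,"y":0.0062,"z":-0.0008,"rx":0,"ry":0,"rz":0.1238},
])

```text
time_s: 24.02
position: [0.5458, 0.1075, 0.2248]
tool_rot: [[0.135, 0.991, -0.004], [0.991, -0.135, 0.0], [-0.0, -0.004, -1.0]]
ft_force: [0.5, -0.5, -0.1]
grip_width: 0.0133
```

Request:
play_rows([
  {"grip":1,"x":0,"y":0,"z":0,"rx":0,"ry":0,"rz":0},
  {"grip":1,"x":0,"y":0,"z":0,"rx":0,"ry":0,"rz":0},
])

```text
time_s: 24.28
position: [0.5456, 0.1086, 0.2255]
tool_rot: [[0.129, 0.992, -0.003], [0.992, -0.129, 0.001], [0.0, -0.003, -1.0]]
ft_force: [-0.1, -0.1, -1.5]
grip_width: 0.0128
```

```bash
python3 - <<'E'
from h import *
s=st(); d=snap("wrist","w17"); heldbar(d,s)
plan([.546,.1095,.135],downR(82.5),4)
P=cloud(d); C=np.array([.5455,.108]); cx=np.array([np.cos(np.radians(-7.5)),np.sin(np.radians(-7.5))]);cy=np.array([-cx[1],cx[0]])
e=(P[...,:2]-C); u,w=e@cx,e@cy
k=(P[...,2]>.096)&(P[...,2]<.109)&(abs(u)<.03)&(w>.05)&(w<.08)&(d["range_z"]>0); print(k.sum(),np.percentile(u[k],[1,99]),np.percentile(w[k],[1,99]))
for sg in (-1,1):
    kk=k&(sg*u>0); print(sg,kk.sum(),np.percentile(u[kk],[2,98]))
E
```

```text
24.27 [0.5456 0.1086 0.2255] [[0.129, 0.992, -0.003], [0.992, -0.129, 0.001], [0.0, -0.003, -1.0]] [-0.9 23.4 75.2  0.  81.6  6.4] F [-0.1 -0.1 -1.5] 0.0128
held n 5242 z med 0.018239325121159042 x max 0.08778455438104199 y range [-0.00736116  0.00822012]
y=0.0003 + 0.0026 x
z=0.0178 + 0.0085 x
block top n 3052 -0.0057337674361820305 x max 0.020222011787373703
total d [ 0.0004  0.0007 -0.0907] w [-0.0027 -0.0001  0.002 ] deg 0.2
0 [0.0002, 0.0001, 0.0227] [-0.0007, -0.0, 0.0005]
1 [0.0002, 0.0001, 0.0227] [-0.0007, -0.0, 0.0005]
2 [0.0002, 0.0001, 0.0227] [-0.0007, -0.0, 0.0005]
3 [0.0002, 0.0001, 0.0227] [-0.0007, -0.0, 0.0005]
526 [-0.0226099  0.0230295] [0.05923212 0.07300366]
-1 263 [-0.02260999 -0.01390338]
1 263 [0.01380138 0.02302958]
```

View pics/w17.png

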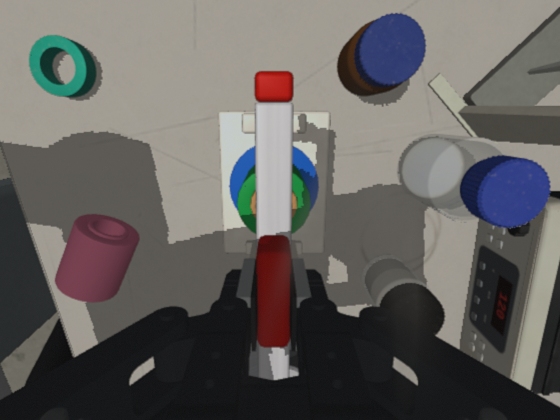

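Centred: the horns lie symmetric at ±13.8 to 23 mm about the bar's line. Lowering to just above the horns.

Request:
play_rows([
  {"grip":1,"x":0.0002,"y":0.0001,"z":0.022,"rx":-0.0007,"ry":0,"rz":0.0005},
  {"grip":1,"x":0.0002,"y":0.0001,"z":0.025,"rx":-0.0007,"ry":0,"rz":0.0005},
  {"grip":1,"x":0.0002,"y":0.0001,"z":0.022,"rx":-0.0007,"ry":0,"rz":0.0005},
  {"grip":1,"x":0.0002,"y":0.0001,"z":0.016,"rx":-0.0007,"ry":0,"rz":0.0005},
  {"grip":1,"x":0,"y":0,"z":0.003,"rx":0,"ry":0,"rz":0},
  {"grip":1,"x":0,"y":0,"z":0,"rx":0,"ry":0,"rz":0},
  {"grip":1,"x":0,"y":0,"z":0,"rx":0,"ry":0,"rz":0},
])

```text
time_s: 25.2
position: [0.5467, 0.1091, 0.1389]
tool_rot: [[0.132, 0.991, 0.003], [0.991, -0.132, -0.0], [0.0, 0.003, -1.0]]
ft_force: [-0.8, -0.2, -1.0]
grip_width: 0.0129
```

```bash
python3 - <<'E'
from h import *
s=st(); d=snap("wrist","w18"); heldbar(d,s); snap("scene","s18")
P=cloud(d); T=(P-s["position"])@s["tool_rot"]
# horns in tool frame
k=(P[...,2]>.096)&(P[...,2]<.109)&(abs(T[...,1])>.0095)&(abs(T[...,1])<.03)&(T[...,0]>.05)&(T[...,0]<.08)&(d["range_z"]>0)
for sg in (-1,1):
    kk=k&(sg*T[...,1]>0); print(sg,kk.sum(),np.percentile(T[kk][:,1],[2,98]) if kk.sum() else None,np.percentile(T[kk][:,0],[2,98]) if kk.sum() else None)
E
```

```text
25.2 [0.5467 0.1091 0.1389] [[0.132, 0.991, 0.003], [0.991, -0.132, -0.0], [0.0, 0.003, -1.0]] [-0.9 28.1 82.7 -0.  69.   6.7] F [-0.8 -0.2 -1. ] 0.0129
held n 5248 z med 0.018212816711420624 x max 0.0878198853899962 y range [-0.00736193  0.00820977]
y=0.0002 + 0.0028 x
z=0.0177 + 0.0090 x
block top n 3051 -0.005754464114985905 x max 0.02019862445008455
-1 712 [-0.02371187 -0.01312938] [0.0582532  0.07178851]
1 713 [0.01093338 0.02149002] [0.05820383 0.07176258]
```

View pics/w18.png

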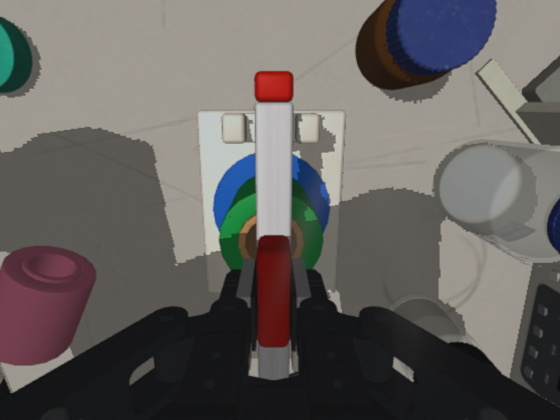

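View pics/s18.png

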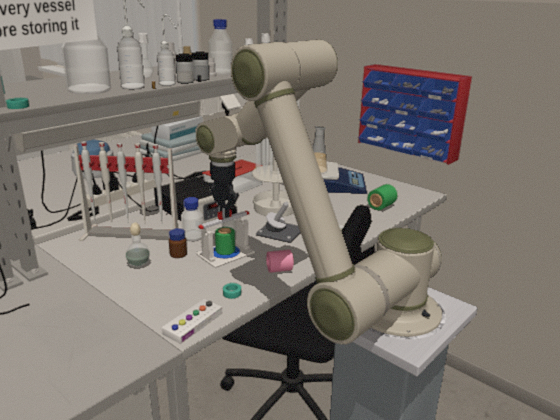

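The horns are 1.1–1.4 mm off to tool −y from the bar's line; I correct that and lower into the notches.

Request:
play_rows([
  {"grip":1,"x":0.0015,"y":-0.0014,"z":0.003,"rx":0.002,"ry":0,"rz":0},
  {"grip":1,"x":0,"y":0,"z":0.005,"rx":0,"ry":0,"rz":0},
  {"grip":1,"x":0,"y":0,"z":0.005,"rx":0,"ry":0,"rz":0},
  {"grip":1,"x":0,"y":0,"z":0.003,"rx":0,"ry":0,"rz":0},
  {"grip":1,"x":0,"y":0,"z":0.001,"rx":0,"ry":0,"rz":0},
  {"grip":1,"x":0,"y":0,"z":0,"rx":0,"ry":0,"rz":0},
  {"grip":1,"x":0,"y":0,"z":0,"rx":0,"ry":0,"rz":0},
])

```text
time_s: 26.18
position: [0.5454, 0.1106, 0.1213]
tool_rot: [[0.133, 0.991, -0.0], [0.991, -0.133, 0.0], [-0.0, -0.0, -1.0]]
ft_force: [-0.4, 0.2, -1.3]
grip_width: 0.0128
```

Request:
play_rows([
  {"grip":1,"x":0,"y":0,"z":0.0006,"rx":0,"ry":0,"rz":0},
  {"grip":1,"x":0,"y":0,"z":0,"rx":0,"ry":0,"rz":0},
])

```text
time_s: 26.42
position: [0.5452, 0.1106, 0.1206]
tool_rot: [[0.133, 0.991, -0.001], [0.991, -0.133, 0.0], [-0.0, -0.001, -1.0]]
ft_force: [0.1, 0.6, -1.5]
grip_width: 0.013
```

Request:
play_rows([
  {"grip":1,"x":0,"y":0,"z":0.0006,"rx":0,"ry":0,"rz":0},
  {"grip":1,"x":0,"y":0,"z":0,"rx":0,"ry":0,"rz":0},
])

```text
time_s: 26.68
position: [0.5452, 0.1106, 0.1199]
tool_rot: [[0.133, 0.991, -0.001], [0.991, -0.133, 0.0], [-0.0, -0.001, -1.0]]
ft_force: [0.3, 0.3, -1.6]
grip_width: 0.0131
```

Request:
play_rows([
  {"grip":1,"x":0,"y":0,"z":0.0006,"rx":0,"ry":0,"rz":0},
  {"grip":1,"x":0,"y":0,"z":0,"rx":0,"ry":0,"rz":0},
])

```text
time_s: 26.92
position: [0.5453, 0.1106, 0.1193]
tool_rot: [[0.133, 0.991, -0.001], [0.991, -0.133, 0.0], [-0.0, -0.001, -1.0]]
ft_force: [0.7, -0.8, -1.7]
grip_width: 0.0129
```

Request:
play_rows([
  {"grip":1,"x":0,"y":0,"z":0.0005,"rx":0,"ry":0,"rz":0},
  {"grip":1,"x":0,"y":0,"z":0,"rx":0,"ry":0,"rz":0},
])

```text
time_s: 27.18
position: [0.5453, 0.1106, 0.1189]
tool_rot: [[0.133, 0.991, -0.001], [0.991, -0.133, 0.0], [-0.0, -0.001, -1.0]]
ft_force: [0.9, -0.5, -1.1]
grip_width: 0.0129
```

Request:
play_rows([
  {"grip":1,"x":0,"y":0,"z":0.0005,"rx":0,"ry":0,"rz":0},
  {"grip":1,"x":0,"y":0,"z":0,"rx":0,"ry":0,"rz":0},
])

```text
time_s: 27.42
position: [0.5453, 0.1106, 0.1189]
tool_rot: [[0.132, 0.991, -0.0], [0.991, -0.132, 0.0], [0.0, -0.0, -1.0]]
ft_force: [-1.5, 0.5, 5.8]
grip_width: 0.0126
```

Request:
play_rows([
  {"grip":1,"x":0,"y":0,"z":0.0005,"rx":0,"ry":0,"rz":0},
  {"grip":1,"x":0,"y":0,"z":0,"rx":0,"ry":0,"rz":0},
])

```text
time_s: 27.68
position: [0.5453, 0.1106, 0.1189]
tool_rot: [[0.133, 0.991, 0.0], [0.991, -0.133, -0.0], [-0.0, 0.0, -1.0]]
ft_force: [-3.6, -0.4, 9.8]
grip_width: 0.0133
```

Contact at TCP z 0.1189, where I expected it. Easing and releasing.

Request:
play_rows([
  {"grip":1,"x":0,"y":0,"z":-0.0006,"rx":0,"ry":0,"rz":0},
  {"grip":1,"x":0,"y":0,"z":0,"rx":0,"ry":0,"rz":0},
  {"grip":0.4,"x":0,"y":0,"z":0,"rx":0,"ry":0,"rz":0},
  {"grip":0,"x":0,"y":0,"z":0,"rx":0,"ry":0,"rz":0},
  {"grip":-0.2,"x":0,"y":0,"z":0,"rx":0,"ry":0,"rz":0},
  {"grip":-0.2,"x":0,"y":0,"z":0,"rx":0,"ry":0,"rz":0},
], squeeze=20)

```text
time_s: 28.42
position: [0.5453, 0.1106, 0.1184]
tool_rot: [[0.133, 0.991, -0.001], [0.991, -0.133, 0.0], [-0.0, -0.001, -1.0]]
ft_force: [-0.1, 0.4, 0.7]
grip_width: 0.0515
```

```bash
python3 - <<'E'
from h import *
s=st(); d=snap("wrist","w19"); heldbar(d,s)
E
```

```text
28.43 [0.5453 0.1106 0.1184] [[0.133, 0.991, -0.001], [0.991, -0.133, 0.0], [-0.0, -0.001, -1.0]] [-0.7 29.5 84.3  0.  66.3  6.9] F [-0.1  0.4  0.7] 0.0515
held n 7160 z med 0.017315320234485246 x max 0.08767688140324335 y range [-0.0210601   0.02236896]
y=0.0004 + 0.0020 x
z=0.0171 + 0.0012 x
block top n 3083 -0.0062998960755580955 x max 0.020182273408862087
```

View pics/w19.png

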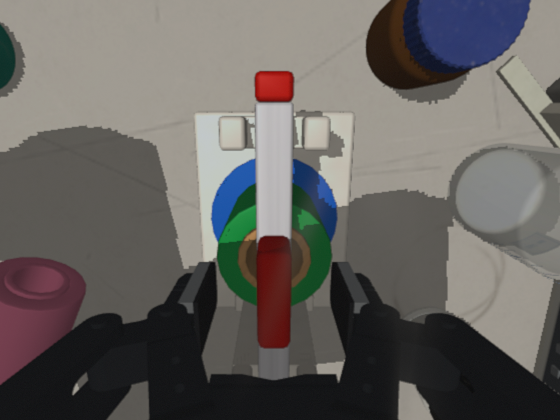

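Released, and the bar lies between the horns at (232,132) and (316,132). Rising straight up, then a check from above with all cameras.

Request:
play_rows([
  {"grip":-0.2,"x":0,"y":0,"z":-0.01,"rx":0,"ry":0,"rz":0},
  {"grip":-0.2,"x":0,"y":0,"z":-0.02,"rx":0,"ry":0,"rz":0},
  {"grip":-0.2,"x":0,"y":0,"z":-0.04,"rx":0,"ry":0,"rz":0},
  {"grip":-0.2,"x":0,"y":0,"z":-0.05,"rx":0,"ry":0,"rz":0},
  {"grip":-0.2,"x":-0.03,"y":0,"z":-0.03,"rx":0,"ry":0,"rz":0},
  {"grip":-0.2,"x":-0.05,"y":0,"z":0,"rx":0,"ry":0,"rz":0},
  {"grip":-0.2,"x":-0.05,"y":0,"z":0,"rx":0,"ry":0,"rz":0},
  {"grip":-0.2,"x":-0.02,"y":0,"z":0,"rx":0,"ry":0,"rz":0},
  {"grip":-0.2,"x":0,"y":0,"z":0,"rx":0,"ry":0,"rz":0},
])

```text
time_s: 29.6
position: [0.5254, -0.0392, 0.2691]
tool_rot: [[0.135, 0.991, -0.0], [0.991, -0.135, -0.0], [-0.0, -0.0, -1.0]]
ft_force: [-0.7, 0.4, -0.5]
grip_width: 0.0512
```

```bash
python3 - <<'E'
from h import *
s=st(); d=snap("wrist","w20"); snap("scene","s20"); P=cloud(d)
C=np.array([.5455,.1085]); cx=np.array([np.cos(np.radians(-7.5)),np.sin(np.radians(-7.5))]);cy=np.array([-cx[1],cx[0]])
e=(P[...,:2]-C); u,w=e@cx,e@cy; ok=d["range_z"]>0
k=ok&(abs(u)<.011)&(abs(w)<.1)&(P[...,2]>.095)&(P[...,2]<.106)
print("bar top",k.sum(),"u",np.percentile(u[k],[1,99]),"w",np.percentile(w[k],[.3,99.7]),"z fit",np.polyfit(w[k],P[k][:,2],1),"u fit",np.polyfit(w[k],u[k],1))
k=ok&(abs(u)<.011)&(abs(w)<.03)&(P[...,2]>.118)&(P[...,2]<.135); print("grip top",k.sum(),np.median(P[k],0))
a,top,_=fitroll(d,[.5456,.1084,.080],[0,0,1])
t=optics.get_image("top")
for n in ["by_amber_jar","by_flask_green","by_media_bottle_1","by_tape_teal","by_petri_1","by_dye_set","by_specimen_jar_0","roll"]:
    print(n,[(np.round(r["point"],3).tolist(),round(r["conf"],2)) for r in finder.boxes_of("top",n)][:3])
sc=cv2.imread("pics/s20.png"); cv2.imwrite("pics/s20z.png",cv2.resize(sc[170:310,130:330],None,fx=4,fy=4,interpolation=cv2.INTER_CUBIC))
E
```

```text
29.6 [ 0.5254 -0.0392  0.2691] [[0.135, 0.991, -0.0], [0.991, -0.135, -0.0], [-0.0, -0.0, -1.0]] [-17.1  18.5  75.4  -0.   86.1  -9.4] F [-0.7  0.4 -0.5] 0.0512
bar top 1845 u [-0.00802076  0.00773088] w [-0.0901403   0.00481735] z fit [0.00284196 0.10090737] u fit [0.00852457 0.00024179]
grip top 680 [0.54389194 0.09710462 0.12451955]
roll n 1680 axis [0.0035 0.0034 1.    ] tilt 0.28 az 44.01 top [0.5462 0.109  0.0788] rms 0.0007292687527160761
by_amber_jar [([0.64, 0.205, 0.08], 0.7)]
by_flask_green [([0.677, 0.321, 0.062], 0.82)]
by_media_bottle_1 [([0.696, 0.1, 0.095], 0.8)]
by_tape_teal [([0.36, 0.244, 0.014], 0.67)]
by_petri_1 [([0.38, -0.246, 0.016], 0.76)]
by_dye_set [([0.332, 0.405, 0.019], 0.85)]
by_specimen_jar_0 [([0.646, -0.014, 0.083], 0.7), ([0.536, 0.147, 0.005], 0.17)]
roll [([0.395, -0.546, 0.074], 0.84)]
```

View pics/w20.png

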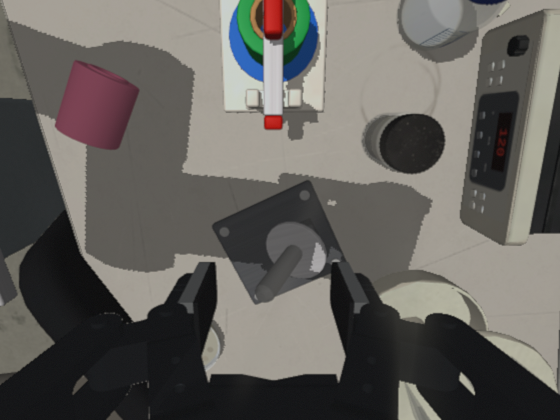

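View pics/s20z.png

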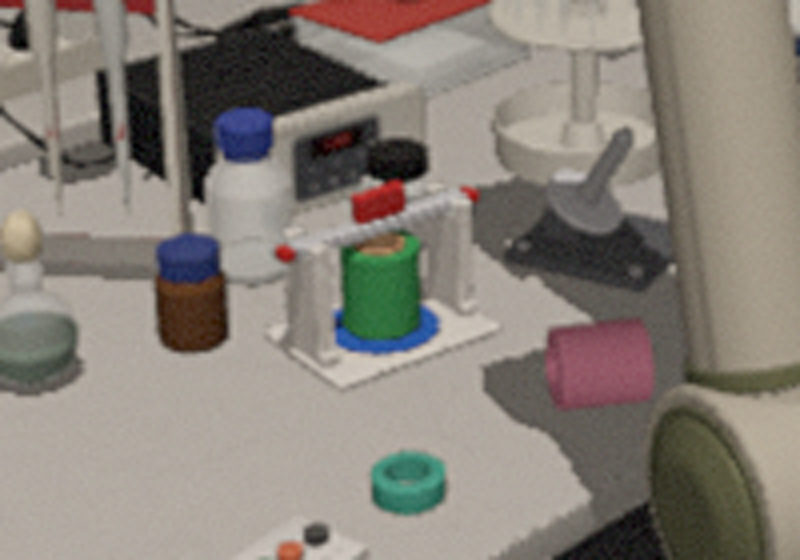

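Both red ends stick out past the posts. The bar is level with its top at 0.101, and the roll stands upright under it. Handing in.

```bash
python3 -c "
from rig import order
print(order.close_job())"
```

```text
the job is handed in; nothing more can be done
None
```

The job is done and handed in. At the last look (29.6 s) the green roll stood upright on the blue pad and the bar lay over it in both notches, with the gripper well clear.

**Roll:** I gripped it in line with the spindle (within about 0.3 mm and 0.1°) and drew it straight off. The wrist force was about 9 N while closing on it and about 2 N during the pull. It went onto the pad with a light contact of about 8 N, centred within about 1 mm and under 0.3° off upright.

**Bar:** It was set down with about 10 N of contact, grip upward. Afterwards it was level (0.16°), the −y end reached 90 mm from the cradle's centre, and the scene view showed both red ends out past the posts.

**Everything else:** The top camera's detector put every listed bystander, and the larger green roll, within about 7 mm of its first reading, which is about the detector's own scatter. I did not re-measure the pink roll; it looked in place in the last pictures.

**Disagreements:**
- The roll measured about 70 mm tall, not 72, and touched the pad about 2 mm lower than I first worked out, so I lowered it by feel on the force reading.
- The wrist camera read heights about 1 mm low throughout.

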